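Put the washed tubes back on the dinner chime

TASK

The four tubes of the patio dinner chime have been washed and lie in the drying rack; put them back on the dark chime stand, one in each pair of rubber saddles, running in order from the longest at the stand's wide end to the shortest at its narrow end. Seat each tube fully in its two saddles, centred so that it sticks out equally on both sides, setting it down rather than dropping it, and leave the glass tumbler and the mallet where they are.

Things in the scene. Friction and masses are not known exactly. Their poses are not given: they have to be found in the camera images.
- tube220_center (a point): The longest of four bare aluminium tubes: 220 mm long, 22 mm thick, 40 to 130 g. Point: its centre; x along the tube (may be rolled about x, either end first). At the start it lies level, axis 53 mm up, in V saddles on the two parallel rails (80 mm apart) of the light wooden rack, tubes in any order, 60 mm apart. Between the rails nothing stands above 10 mm.
- tube190_center (a point): The second longest of four bare aluminium tubes: 190 mm long, 22 mm thick, 40 to 130 g. Point: its centre; x along the tube (may be rolled about x, either end first). At the start it lies level, axis 53 mm up, in V saddles on the two parallel rails (80 mm apart) of the light wooden rack, tubes in any order, 60 mm apart. Between the rails nothing stands above 10 mm.
- tube160_center (a point): The second shortest of four bare aluminium tubes: 160 mm long, 22 mm thick, 40 to 130 g. Point: its centre; x along the tube (may be rolled about x, either end first). At the start it lies level, axis 53 mm up, in V saddles on the two parallel rails (80 mm apart) of the light wooden rack, tubes in any order, 60 mm apart. Between the rails nothing stands above 10 mm.
- tube130_center (a point): The shortest of four bare aluminium tubes: 130 mm long, 22 mm thick, 40 to 130 g. Point: its centre; x along the tube (may be rolled about x, either end first). At the start it lies level, axis 53 mm up, in V saddles on the two parallel rails (80 mm apart) of the light wooden rack, tubes in any order, 60 mm apart. Between the rails nothing stands above 10 mm.
- rest220: Pair of pale grey rubber V saddles at the wide end of the fixed dark wooden stand (rails furthest apart): for the 220 mm tube. Origin: where its centre comes to lie, 53 mm above the table; x along the seated tube, y along the row to the wide end, z up. Saddles 122 mm apart along x, 14 mm wide, V mouth 25 mm wide, 3 mm below the tube's axis. Next pair 60 mm off. Between them nothing stands above 16 mm.
- rest190: Pair of pale grey rubber V saddles second from the dark stand's wide end: for the 190 mm tube. Origin: where its centre comes to lie, 53 mm above the table; x along the seated tube, y along the row to the wide end, z up. Saddles 106 mm apart along x, 14 mm wide, V mouth 25 mm wide, 3 mm below the tube's axis. Next pair 60 mm off. Between them nothing stands above 16 mm.
- rest160: Pair of pale grey rubber V saddles third from the dark stand's wide end: for the 160 mm tube. Origin: where its centre comes to lie, 53 mm above the table; x along the seated tube, y along the row to the wide end, z up. Saddles 89 mm apart along x, 14 mm wide, V mouth 25 mm wide, 3 mm below the tube's axis. Next pair 60 mm off. Between them nothing stands above 16 mm.
- rest130: Pair of pale grey rubber V saddles at the dark stand's narrow end (rails closest): for the 130 mm tube. Origin: where its centre comes to lie, 53 mm above the table; x along the seated tube, y along the row to the wide end, z up. Saddles 72 mm apart along x, 14 mm wide, V mouth 25 mm wide, 3 mm below the tube's axis. Next pair 60 mm off. Between them nothing stands above 16 mm.
- tumbler_center (a point): A ribbed clear glass tumbler standing upright on the table, 105 mm high, 72 mm across its rim, 58 mm at the foot; the point is on its axis, 52 mm up. Not to be disturbed.
- mallet_center (a point): The chime's mallet lying flat on the table, 185 mm long: a thin light wooden stick with a black rubber head 28 mm in diameter, the highest part; the point lies on the stick near the middle, 14 mm above the table; x runs along it towards the head. Not to be disturbed.
There are look-alikes about, which are no part of the job. Leave any red look-alike of the part that bears tube190_center alone. Leave any purple look-alike of the part that bears tube160_center alone.

How it is judged:
By the outcome, as a careful person would: the job done as asked, in the order asked, and still so for the second after the job is handed in, with the robot touching nothing.
It also fails if it takes over 122 s, if anything falls off the work surface, if the arm or the gripper's body presses on something with over 40 N, if the wrist force passes 120 N, or if a joint passes its speed limit or range.

ROBOT

A 6-joint arm with a two-finger parallel gripper is mounted at the origin on the work surface. World frame = base frame: x ahead of the robot, y to its left, z up, the work surface at z = 0. Lengths are in m, angles in degrees, forces in N, time in s.
With the tool pointing down it reaches from about 0.4 to 0.825 m from the base axis. Payload 7 kg.
Tool frame: the origin (TCP) lies at the very end of the fingers, on their centre line; the grasp point (between the pads) lies 19 mm behind it; z points along the fingers, y is the line along which they close (so a half turn about z gives the same grasp; the last joint's range is limited). The gripper opens to 88 mm and grips with 3 to 60 N. Pads are 19 mm wide; open, the fingers measure 130 mm over their backs; the gripper's body (78 mm by 193 mm) begins 47 mm behind the grasp point.
Start: joints at [79.819, 20.546, 0.682, 0, -70.136, -16.507], TCP at [0.303, 0.603, 0.227] pointing down, gripper open.
Joint ranges: [-176.03, 176.03], [-82.01, 121.73], [-58.28, 71.71], [-173.87, 95.51], [-174.79, -0.11], [-173.66, 173.66]. Speed limits (degrees/s): [136.94, 136.94, 172.46, 180, 180, 180].

INTERFACE

Orientations are given as [roll, pitch, yaw] about the fixed x, y, z axes, in that order (R = Rz(yaw) Ry(pitch) Rx(roll)).
In Python, from plant import ctrl gives the robot as it stands.
- The arm moves only by the tool carry_out, never from a script. Its argument "deltas" is a list that holds one entry, the list of rows, each a list of 5 numbers: the shift along the tool's x, y, z scaled (see below), then the turn about the tool's z scaled (see below), then the opening, from -1 (shut) to 1 (fully open). A call has 1 to 5 rows; each row is the pose to reach, as a shift and turn from the pose commanded when the call began, along the tool's axes at that moment, turning the shorter way round; what a row does not reach only later rows make up. The controller multiplies each number of a shift by 20 cm and each number of a turn by 2 pi rad. A row lasts 1/10 s, in which the tool goes at most 50 mm and 8.59 degrees, less where a joint would pass 70% of its speed; a pose out of reach is approached as far as the arm can. A call with a number of a shift or a turn outside -1 to 1 is refused whole. A call with a gripper value outside its range is refused whole. The fingers move at their own pace and stop on an object; the grip force is fixed at half the most. Time passes only in rows, so rows that repeat a pose let the fingers close. It gives the time, the measured TCP pose, the force, the opening and the grip force at its end, in the units of the state.
- ctrl.get_obs(): the state, without advancing time (a new reading comes with each control period).
- ctrl.snapshot(name): name is "side" or "top" or "wrist"; returns a dict with "color" (420x560x3 uint8, red, green, blue), "camera_matrix" (3x3 intrinsics, pixels), "R" (3x3) and "t" (3): a world point X has camera coordinates R X + t. Camera axes: x right, y down, z forward; pixel columns grow to the right and rows downward; lengths in m; the calibration is good to about 2 mm. A picture is of the moment at which its call begins. There is no depth.
- ctrl.close_job(): hands the job in; it is judged then, once.
Trained networks look in a picture, given as the dict that the camera call returned (one of the last four; its "shot" number tells which), for a name from the list of things; names that differ only in an ending like _2 or _b are one class to them, and where a whole thing is asked for, a point or a joint stands for the part that bears it (a point fixed in the world has none). Each returns a list of dicts, best first, with "p" (0 to 1); they miss things now and then, are a little off and sometimes report something else, mostly with a low value. They report only what shows in the picture. A call takes as long as a camera call. They do not tell look-alikes from the thing itself.
- ctrl.search_frame(picture, name): "centre" ([column, row] in pixels, amid what is visible of it).
- ctrl.silhouettes(picture, name): "mask" (420x560 bool, what is visible of it) and "centre" ([column, row] in pixels, amid what is visible of it).
- ctrl.spot_point(picture, name): "centre" ([column, row] in pixels: a listed point, or the origin of a listed thing).
The state is a dict: "clock": time; "joint_pos": joint angles; "qvel": joint speeds; "tau": joint torques, N m; "tool_pos": TCP position; "orientation": TCP orientation; "force": force on the tool from outside, world axes, zero at the start; "moment": the same for the moment, N m; "opening": finger opening in m; "gripper_force": force on a finger pad.
Only numpy, scipy, OpenCV 4.12 (cv2) and the standard library are available. Lean on these libraries where they do the work, as an engineer would, in place of code of your own. Each camera call takes 0.05 s, during which the arm holds its last target. There are 200 camera calls.

## Working session

There is one attempt and no reset: what is moved stays moved. The work goes in short steps, Python scripts to look and compute and a tool call to move; the robot and the scene stay as the last step left them, time stands still between calls to the robot, and variables do not carry over. Pictures are saved under pics/ and viewed, at most 14 in all, crops included, and the job is handed in when it is done.

Besides the shell and the picture viewer there is one more tool, called after "Emit:" as name(argument=value, ...) on one line, values as JSON. carry_out: Moves the arm, as the interface text tells. Its arguments: {"type":"object","properties":{"deltas":{"type":"array"}},"required":["deltas"]}

```bash
ls; mkdir -p pics; python3 - <<'E'
from plant import ctrl
import cv2,numpy as np
o=ctrl.get_obs();print(o)
ims=[]
for n in("top","side"):
    s=ctrl.snapshot(n);cv2.imwrite(f"pics/{n}0.png",cv2.cvtColor(s["color"],cv2.COLOR_RGB2BGR))
    print(n,s["camera_matrix"],s["R"],s["t"])
    for k in "tube220_center tube190_center tube160_center tube130_center rest220 rest190 rest160 rest130 tumbler_center mallet_center".split():
        print(k,[(np.round(d["centre"],1).tolist(),round(d["p"],2)) for d in ctrl.spot_point(s,k)])
E
```

```text
pics
{'clock': 0.0, 'joint_pos': array([ 7.98175924e+01,  2.05898652e+01,  6.33126758e-01, -1.88452109e-02,
       -7.01360070e+01, -1.65060894e+01]), 'qvel': array([ 0.01060489, -0.00753183,  0.05405861, -0.00429319,  0.00159997,
        0.11863172]), 'tau': array([ 1.01264664e-03, -5.82710230e+01,  2.93047392e+01,  6.99697226e+00,
        6.80483630e-03, -1.60551522e-04]), 'tool_pos': array([0.30298858, 0.60262424, 0.22563951]), 'orientation': array([ 1.79906043e+02, -9.36726074e-03, -2.66949070e+01]), 'force': array([0.06594116, 0.41371719, 0.62731902]), 'moment': array([-0.0263099 ,  0.00081034,  0.02329917]), 'gripper_force': 0.0, 'opening': 0.08758631173748996}
top [[515.22012009   0.         280.07932895]
 [  0.         515.22012009 209.90821408]
 [  0.           0.           1.        ]] [[-0.02799698 -0.999445    0.01805157]
 [-0.98482179  0.02448377 -0.17183299]
 [ 0.17129566 -0.02258838 -0.98496069]] [-0.0070455   0.52077653  1.26715843]
tube220_center [([214.5, 219.9], 0.78)]
tube190_center [([176.8, 324.3], 0.77), ([161.2, 174.1], 0.75)]
tube160_center [([373.9, 309.9], 
[... 736 characters left out ...]
nter [([406.9, 337.7], 0.72), ([216.9, 322.8], 0.61)]
tube160_center [([398.4, 153.3], 0.86), ([263.4, 285.7], 0.78), ([176.6, 206.7], 0.47)]
tube130_center [([241.0, 304.7], 0.61)]
rest220 [([303.3, 152.6], 0.68), ([289.1, 139.2], 0.57), ([322.8, 163.9], 0.5), ([271.4, 128.8], 0.46)]
rest190 [([303.3, 152.6], 0.68), ([289.1, 139.2], 0.57), ([322.8, 163.9], 0.5), ([271.4, 128.8], 0.46)]
rest160 [([303.3, 152.6], 0.68), ([289.1, 139.2], 0.57), ([322.8, 163.9], 0.5), ([271.4, 128.8], 0.46)]
rest130 [([303.3, 152.6], 0.68), ([289.1, 139.2], 0.57), ([322.8, 163.9], 0.5), ([271.4, 128.8], 0.46)]
tumbler_center [([177.6, 208.7], 0.92), ([241.4, 303.8], 0.59)]
mallet_center [([315.5, 228.1], 0.79)]
```

View pics/top0.png

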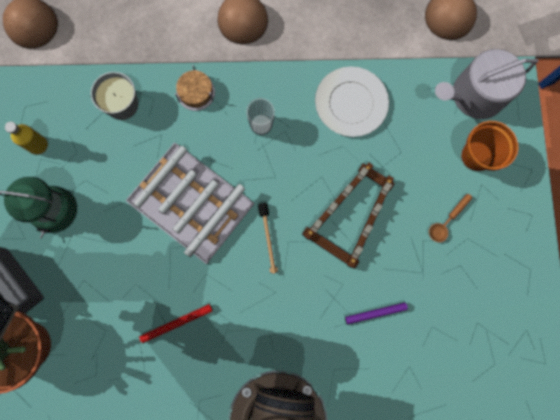

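View pics/side0.png

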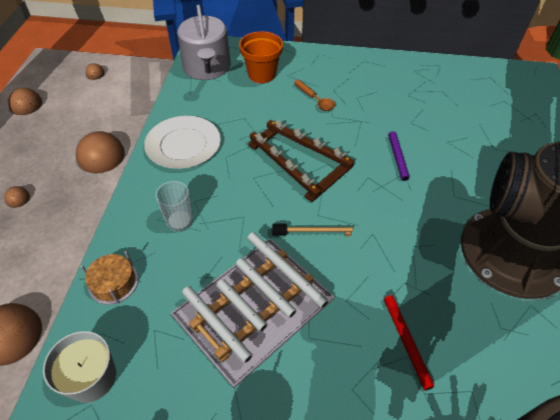

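The top view shows the rack tubes at about (160,174), (175,190), (195,205) and (215,220). The stand's narrow end is at (375,175) and its wide end at (333,247). The red tube at (177,324) and the purple one at (376,312) are the look-alikes. The side view agrees with this.

```bash
cat > h.py <<'E'
from plant import ctrl
import cv2,numpy as np
def ray(s,p,z):
    K,R,t=s["camera_matrix"],np.array(s["R"]),np.array(s["t"])
    d=R.T@np.linalg.solve(K,[p[0],p[1],1]);c=-R.T@t
    return c+d*(z-c[2])/d[2]
def proj(s,X):
    c=s["camera_matrix"]@(np.array(s["R"])@X+s["t"]);return c[:2]/c[2]
def save(s,name,crop=None,k=1):
    im=cv2.cvtColor(s["color"],cv2.COLOR_RGB2BGR)
    if crop: im=im[crop[1]:crop[3],crop[0]:crop[2]]
    cv2.imwrite("pics/"+name,cv2.resize(im,None,fx=k,fy=k,interpolation=cv2.INTER_CUBIC))
def axis(s,mask,z=.053):
    "tube centre, length, yaw(deg) from mask"
    p=np.argwhere(mask)[:,::-1].astype(float)
    w=np.array([ray(s,q,z)[:2] for q in p]);c=w.mean(0)
    u=np.linalg.svd(w-c,full_matrices=False)[2][0]
    a=(w-c)@u;b=(w-c)@np.array([-u[1],u[0]])
    lo,hi=np.percentile(a,[.5,99.5]);c=c+u*(lo+hi)/2+np.array([-u[1],u[0]])*(np.percentile(b,2)+np.percentile(b,98))/2
    return c,hi-lo,np.degrees(np.arctan2(u[1],u[0]))%180
def loc(xy_z,o=None):
    pass
E
python3 - <<'E'
from h import *
for n in("top","side"):
    s=ctrl.snapshot(n)
    if n=="top": save(s,"stand.png",(290,150,410,280),4.5)
    for k in "220 190 160 130".split():
        for d in ctrl.silhouettes(s,f"tube{k}_center"):
            if d["p"]>.3:
                c,l,y=axis(s,d["mask"]);print(n,k,round(d["p"],2),np.round(d["centre"]),c.round(4),l.round(3),y.round(1))
    for d in ctrl.spot_point(s,"rest190"): print("rest",d["p"],ray(s,d["centre"],.053).round(4))
    for k in("tumbler_center","mallet_center"):
        for d in ctrl.spot_point(s,k): print(k,d["p"],ray(s,d["centre"],.052 if k[0]=="t" else .014).round(4))
E
```

```text
top 220 0.62 [215. 220.] [0.5002 0.1428] 0.22 140.6
top 190 0.83 [160. 177.] [0.6145 0.2821] 0.189 140.9
top 190 0.55 [180. 321.] [0.2475 0.2397] 0.185 113.0
top 160 0.74 [372. 309.] [ 0.2576 -0.2494] 0.156 101.9
top 160 0.59 [196. 205.] [0.535  0.1916] 0.159 140.4
rest 0.54 [ 0.5437 -0.2262  0.053 ]
rest 0.42 [ 0.5917 -0.2646  0.053 ]
tumbler_center 0.74 [0.7655 0.021  0.052 ]
mallet_center 0.73 [0.4527 0.0125 0.014 ]
side 220 0.98 [289. 271.] [0.4965 0.1443] 0.222 140.6
side 190 0.72 [218. 325.] [0.6131 0.2816] 0.195 140.8
side 190 0.56 [411. 344.] [0.2527 0.2665] 0.182 112.8
side 160 0.73 [268. 285.] [0.5311 0.1923] 0.164 140.6
side 160 0.6 [398. 154.] [ 0.262  -0.2153] 0.168 101.5
side 130 0.79 [242. 305.] [0.5719 0.2379] 0.136 141.0
rest 0.71 [ 0.4436 -0.1616  0.053 ]
rest 0.69 [ 0.536  -0.2173  0.053 ]
rest 0.66 [ 0.4916 -0.1972  0.053 ]
rest 0.64 [ 0.5871 -0.2608  0.053 ]
tumbler_center 0.63 [0.7613 0.0238 0.052 ]
tumbler_center 0.55 [0.6152 0.2836 0.052 ]
mallet_center 0.68 [0.452  0.0175 0.014 ]
```

View pics/stand.png

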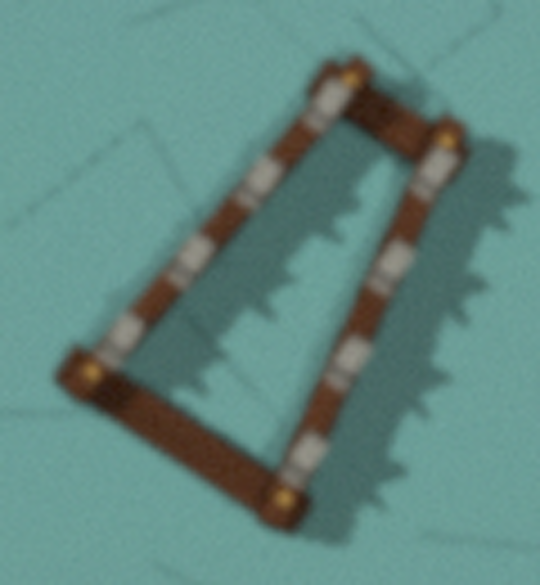

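```bash
cat >> h.py <<'E'
from scipy.optimize import least_squares
M=np.array([[sx*d/2,-60*i] for i,d in enumerate((122,106,89,72)) for sx in(1,-1)])/1000.
def blobs(s,lo=20):
    hsv=cv2.cvtColor(s["color"],cv2.COLOR_RGB2HSV)
    m=((hsv[...,1]<75)&(hsv[...,2]>70)).astype(np.uint8)
    n,l,st,c=cv2.connectedComponentsWithStats(m)
    return [(c[i],st[i,4]) for i in range(1,n) if st[i,4]>=lo]
def fit_stand(s,pts,g,z=.046,tol=.02):
    W=np.array([ray(s,p,z)[:2] for p in pts])
    def mod(q):
        c,n=np.cos(q[2]),np.sin(q[2]);return M@np.array([[c,n],[-n,c]])+q[:2]
    for t in(tol,.01):
        m=mod(g);D=np.linalg.norm(m[:,None]-W[None],axis=2);j=D.argmin(1);ok=D.min(1)<t
        g=least_squares(lambda q:(mod(q)[ok]-W[j[ok]]).ravel(),g).x
    r=(mod(g)[ok]-W[j[ok]])*1000
    c,n=np.cos(g[2]),np.sin(g[2])
    return g,ok.sum(),r,[g[:2]+np.array([n,-c])*.06*i for i in range(4)]
E
python3 - <<'E'
from h import *
for n,g in(("top",(.447,-.163,np.radians(-124))),("side",(.444,-.162,np.radians(-124)))):
    s=ctrl.snapshot(n);b=[x for x in blobs(s,8) if x[1]<400]
    g,k,r,c=fit_stand(s,[x[0] for x in b],np.array(g))
    print(n,k,g[:2].round(4),np.degrees(g[2]).round(2));print(r.round(1).tolist());print(np.round(c,4).tolist())
E
```

```text
top 0 [ 0.447 -0.163] -124.0
[]
[[0.447, -0.163], [0.3973, -0.1294], [0.3475, -0.0959], [0.2978, -0.0623]]
side 2 [ 0.4436 -0.159 ] -125.33
[[-0.1, -0.1], [0.1, 0.1]]
[[0.4436, -0.159], [0.3946, -0.1243], [0.3457, -0.0896], [0.2967, -0.0549]]
```

```bash
python3 - <<'E'
from h import *
for n,g in(("top",(.447,-.165,np.radians(56))),("side",(.444,-.162,np.radians(56)))):
    s=ctrl.snapshot(n);b=[x for x in blobs(s,8) if x[1]<400]
    g,k,r,c=fit_stand(s,[x[0] for x in b],np.array(g))
    print(n,k,g[:2].round(4),np.degrees(g[2]).round(2));print(r.round(1).tolist());print(np.round(c,4).tolist())
E
```

```text
top 0 [ 0.447 -0.165] 56.0
[]
[[0.447, -0.165], [0.4967, -0.1986], [0.5465, -0.2321], [0.5962, -0.2657]]
side 8 [ 0.4434 -0.1588] 54.92
[[-0.3, 0.6], [-0.2, 0.1], [-0.1, 1.1], [-0.3, -0.4], [0.9, -0.2], [0.2, -0.8], [-0.4, 0.0], [0.2, -0.4]]
[[0.4434, -0.1588], [0.4925, -0.1932], [0.5417, -0.2277], [0.5908, -0.2622]]
```

Emit:
carry_out(deltas=[[[0,0,-0.2,0,-0.1],[0,0,-0.2,0,-0.1]]])

```text
clock: 2.3
tool_pos: [0.3044, 0.605, 0.2721]
orientation: [-179.6, -0.0, -26.7]
force: [-0.5, 1.8, 0.9]
opening: 0.0767
gripper_force: 0.0
```

The side-view fit of the stand is very tight, with residuals under 1 mm. I'll move to hover over the rack.

Emit:
carry_out(deltas=[[[0.64,0.5,0,0,-0.1],[0.64,0.5,0,0,-0.1],[0.64,0.5,0,0,-0.1],[0.64,0.5,0,0,-0.1],[0.64,0.5,0,0,-0.1]]])

```text
clock: 2.8
tool_pos: [0.3737, 0.4546, 0.2677]
orientation: [-179.9, 0.0, -26.8]
force: [-0.5, 1.0, 1.4]
opening: 0.0408
gripper_force: 0.0
```

Emit:
carry_out(deltas=[[[0.64,0.5,0,0,-0.1],[0.64,0.5,0,0,-0.1],[0.64,0.5,0,0,-0.1],[0.64,0.5,0,0,-0.1],[0.64,0.5,0,0,-0.1]]])

```text
clock: 3.3
tool_pos: [0.4428, 0.3087, 0.2669]
orientation: [-180.0, -0.0, -26.8]
force: [0.1, 0.4, 0.2]
opening: 0.0396
gripper_force: 0.0
```

Emit:
carry_out(deltas=[[[0.64,0.5,0,0.035,-0.1],[0.64,0.5,0,0.035,-0.1],[0.64,0.5,0,0.035,-0.1],[0.64,0.5,0,0.035,-0.1],[0.64,0.5,0,0.035,-0.1]]])

```text
clock: 3.8
tool_pos: [0.5123, 0.1625, 0.2664]
orientation: [180.0, -0.0, -39.4]
force: [-0.5, 0.4, -0.5]
opening: 0.04
gripper_force: 0.0
```

```bash
cat >> h.py <<'E'
def tubes(s):
    for k in "220 190 160 130".split():
        for d in ctrl.silhouettes(s,f"tube{k}_center"):
            if d["p"]>.3:
                m=d["mask"];rc=np.argwhere(m)
                e=rc.min()<=1 or rc[:,0].max()>=418 or rc[:,1].max()>=558
                c,l,y=axis(s,m);print(k,round(d["p"],2),np.round(d["centre"]),c.round(4),l.round(3),y.round(1),"EDGE" if e else "")
E
python3 - <<'E'
from h import *
o=ctrl.get_obs();print(o["tool_pos"],o["orientation"],o["opening"],o["joint_pos"])
s=ctrl.snapshot("wrist");save(s,"w1.png");tubes(s);print(s["R"],s["t"])
E
```

```text
[0.51234515 0.1624527  0.26637286] [ 1.79998710e+02 -4.96777276e-04 -3.93850184e+01] 0.03996632629235688 [ 3.84999366e+01  6.13712188e+00 -1.30731202e+01  8.01059578e-04
 -7.07909150e+01  1.21147815e+01]
220 0.65 [301. 168.] [0.4972 0.1451] 0.222 140.8 
190 0.58 [152. 170.] [0.616  0.2807] 0.186 140.8 
160 0.9 [251. 179.] [0.533  0.1932] 0.163 140.8 
130 0.96 [198. 177.] [0.5726 0.2386] 0.133 140.6 
[[-6.34593089e-01 -7.72846217e-01 -5.79450752e-04]
 [-7.40089653e-01  6.07479979e-01  2.88505427e-01]
 [-2.22618323e-01  1.83512395e-01 -9.57478085e-01]] [0.45082269 0.23404323 0.51432659]
```

View pics/w1.png

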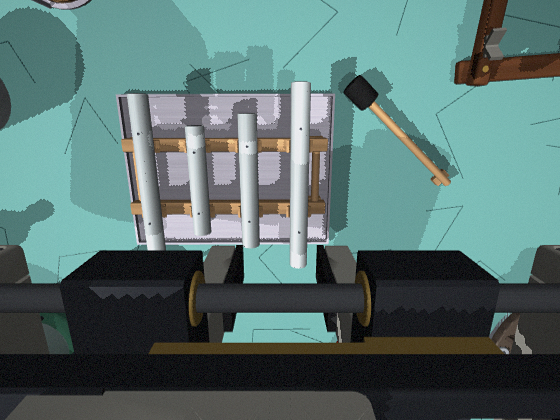

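The wrist view shows the four tubes at columns 150, 198, 250 and 300, in the order 190, 130, 160, 220. Its estimates agree with the other cameras. Next I'll grasp the 220 tube.

Emit:
carry_out(deltas=[[[0.005,0.11,0.2,0,-0.1],[0.005,0.11,0.4,0,-0.1],[0.005,0.11,0.6,0,-0.1],[0.005,0.11,0.8,0,-0.1],[0.005,0.11,0.825,0,-0.1]]])

```text
clock: 4.55
tool_pos: [0.4953, 0.1442, 0.0975]
orientation: [179.6, 0.2, -39.3]
force: [-0.6, 0.9, -0.4]
opening: 0.0395
gripper_force: 0.0
```

Emit:
carry_out(deltas=[[[0,0,0.1,0,-0.1],[0,0,0.2,0,-0.1],[0,0,0.3,0,-0.1],[0,0,0.34,0,-0.1],[0,0,0.34,0,-0.1]]])

```text
clock: 5.05
tool_pos: [0.4985, 0.1454, 0.0338]
orientation: [180.0, -0.0, -39.2]
force: [0.1, 0.3, 0.4]
opening: 0.0395
gripper_force: 0.0
```

Emit:
carry_out(deltas=[[[0,0,0,0,-1],[0,0,0,0,-1],[0,0,0,0,-1],[0,0,0,0,-1],[0,0,0,0,-1]]])

```text
clock: 5.55
tool_pos: [0.498, 0.1442, 0.0344]
orientation: [180.0, -0.0, -39.3]
force: [-2.6, -2.4, 6.8]
opening: 0.0215
gripper_force: 30.0
```

Emit:
carry_out(deltas=[[[0,0,-0.1,0,-1],[0,0,-0.3,0,-1],[0,0,-0.5,0,-1],[0,0,-0.7,0,-1],[0,0,-0.8,0,-1]]])

```text
clock: 6.05
tool_pos: [0.4996, 0.1454, 0.1981]
orientation: [-179.7, -0.1, -39.3]
force: [0.2, -0.1, -0.6]
opening: 0.0208
gripper_force: 30.0
```

```bash
cat >> h.py <<'E'
def mv(a,b,n=1):
    "scaled deltas from pose a to b = (x,y,z,yaw), n equal calls"
    a=np.array(a,float);b=np.array(b,float);d=(b-a)/n;d[3]=((b[3]-a[3]+180)%360-180)/n
    for i in range(n):
        y=np.radians(a[3]);c,s=np.cos(y),np.sin(y)
        print(np.round([(d[0]*c+d[1]*s)/.2,(d[0]*s-d[1]*c)/.2,-d[2]/.2,-d[3]/360],4).tolist(),"rows",round(max(np.linalg.norm(d[:3])/.05,abs(d[3])/8.59),1));a=a+d
def here():
    o=ctrl.get_obs();return [*o["tool_pos"],o["orientation"][2]]
E
python3 - <<'E'
from h import *
print(here());mv((.4978,.1445,.194,-39.3),(.445,-.16,.194,-125.1),3)
E
```

```text
[np.float64(0.499646631047162), np.float64(0.1454478521910865), np.float64(0.19805632426114764), np.float64(-39.27098489488711)]
[0.2533, 0.4485, -0.0, 0.0794] rows 3.3
[0.4371, 0.2725, -0.0, 0.0794] rows 3.3
[0.5142, 0.03, -0.0, 0.0794] rows 3.3
```

Emit:
carry_out(deltas=[[[0.063,0.112,0,0.02,-1],[0.127,0.224,0,0.04,-1],[0.19,0.336,0,0.06,-1],[0.253,0.4485,0,0.0794,-1],[0.253,0.4485,0,0.0794,-1]]])

```text
clock: 6.55
tool_pos: [0.4797, 0.0413, 0.1942]
orientation: [-180.0, 0.0, -68.2]
force: [0.6, 0.3, -0.9]
opening: 0.0214
gripper_force: 30.0
```

Emit:
carry_out(deltas=[[[0.109,0.068,0,0.02,-1],[0.218,0.136,0,0.04,-1],[0.328,0.204,0,0.06,-1],[0.437,0.2725,0,0.0794,-1],[0.437,0.2725,0,0.0794,-1]]])

```text
clock: 7.05
tool_pos: [0.4625, -0.0598, 0.1939]
orientation: [-180.0, 0.0, -96.7]
force: [0.7, 0.1, -1.2]
opening: 0.021
gripper_force: 30.0
```

Emit:
carry_out(deltas=[[[0.128,0.007,0,0.02,-1],[0.257,0.015,0,0.04,-1],[0.385,0.022,0,0.06,-1],[0.514,0.03,0,0.0794,-1],[0.514,0.03,0,0.0794,-1]]])

```text
clock: 7.55
tool_pos: [0.4454, -0.1609, 0.1938]
orientation: [-180.0, 0.0, -125.3]
force: [0.1, -0.0, -0.7]
opening: 0.0213
gripper_force: 30.0
```

Emit:
carry_out(deltas=[[[0,0,0,0,-1],[0,0,0,0,-1]]])

```text
clock: 7.75
tool_pos: [0.446, -0.1589, 0.1937]
orientation: [-180.0, 0.0, -124.9]
force: [-0.2, 0.4, -0.2]
opening: 0.0212
gripper_force: 30.0
```

```bash
python3 - <<'E'
from h import *
print(here())
s=ctrl.snapshot("wrist");save(s,"w2.png");
for d in ctrl.silhouettes(s,"tube220_center"): print(d["p"],axis(s,d["mask"],here()[2]+.019))
for d in ctrl.spot_point(s,"rest190"): print("rest",d["p"],ray(s,d["centre"],.053).round(4))
b=[x for x in blobs(s,8)]
g,k,r,c=fit_stand(s,[x[0] for x in b],np.array((.444,-.16,np.radians(55))))
print(k,g[:2].round(4),np.degrees(g[2]).round(2));print(r.round(1).tolist());print(np.round(c,4).tolist())
E
```

```text
[np.float64(0.44597587731138627), np.float64(-0.15894866459223936), np.float64(0.19374920979301213), np.float64(-124.91283522670824)]
0.86 (array([ 0.42615938, -0.18965089]), np.float64(0.14771116839833806), np.float64(54.94910310554835))
0.44 (array([ 0.44401327, -0.21195768]), np.float64(0.05478423246495248), np.float64(54.80494415247017))
5 [ 0.445  -0.1627] 54.53
[[-0.1, -0.0], [-0.5, 0.5], [-0.1, 0.0], [0.8, -0.4], [-0.1, -0.0]]
[[0.445, -0.1627], [0.4939, -0.1975], [0.5428, -0.2323], [0.5916, -0.2671]]
```

View pics/w2.png

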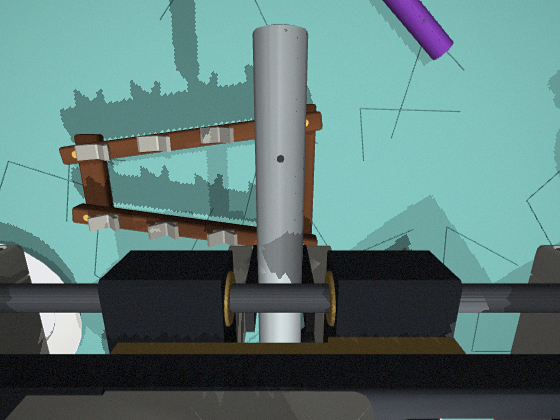

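The wrist view shows the held 220 tube centred in the grip: its far end is at (280,27), 110 mm from the TCP. Three stand saddle pairs are visible at (92,152)/(102,221), (152,143)/(162,230) and (217,134)/(220,237). I'll set the tube down.

Emit:
carry_out(deltas=[[[0.01,0,0.15,0,-1],[0.01,0,0.3,0,-1],[0.01,0,0.45,0,-1],[0.01,0,0.6,0,-1],[0.01,0,0.65,0,-1]]])

```text
clock: 8.4
tool_pos: [0.4428, -0.1607, 0.0612]
orientation: [179.8, -0.1, -125.0]
force: [-1.5, -1.1, -0.1]
opening: 0.021
gripper_force: 30.0
```

```bash
python3 - <<'E'
from h import *
print(here())
s=ctrl.snapshot("side");save(s,"s1.png",(230,100,370,210),5);print(ctrl.get_obs()["force"])
E
```

```text
[np.float64(0.4428435328723745), np.float64(-0.16070798910363376), np.float64(0.06117191531857992), np.float64(-124.99322670050701)]
[-0.98167698  0.217146   -2.19022881]
```

View pics/s1.png

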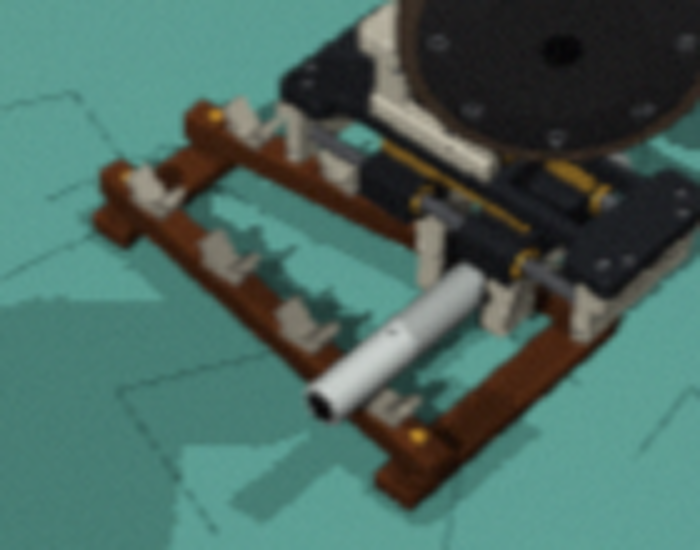

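The side view shows the tube hovering correctly over the wide-end pair, whose near saddle is at crop position (395,405). I'll lower it slowly and then release.

Emit:
carry_out(deltas=[[[0,0,0.04,0,-1],[0,0,0.08,0,-1],[0,0,0.11,0,-1],[0,0,0.13,0,-1],[0,0,0.13,0,-1]]])

```text
clock: 8.95
tool_pos: [0.4443, -0.1612, 0.0374]
orientation: [180.0, -0.0, -125.0]
force: [-0.1, -0.5, -0.5]
opening: 0.021
gripper_force: 30.0
```

Emit:
carry_out(deltas=[[[0,0,0,0,-1],[0,0,0,0,-1],[0,0,0.005,0,-1],[0,0,0.005,0,-1]]])

```text
clock: 9.35
tool_pos: [0.4445, -0.1612, 0.0366]
orientation: [-180.0, 0.0, -125.0]
force: [-0.7, -0.3, -1.1]
opening: 0.0211
gripper_force: 30.0
```

Emit:
carry_out(deltas=[[[0,0,0.005,0,-1],[0,0,0.01,0,-1],[0,0,0.013,0,-1],[0,0,0.015,0,-1],[0,0,0.015,0,-1]]])

```text
clock: 9.85
tool_pos: [0.4446, -0.1612, 0.0349]
orientation: [-180.0, 0.0, -125.0]
force: [-5.8, 4.2, 19.9]
opening: 0.021
gripper_force: 30.0
```

Emit:
carry_out(deltas=[[[0,0,0,0,-1],[0,0,0,0,-1]]])

```text
clock: 10.05
tool_pos: [0.4446, -0.1612, 0.0349]
orientation: [-180.0, 0.0, -125.0]
force: [-6.0, 3.5, 18.8]
opening: 0.0211
gripper_force: 30.0
```

Emit:
carry_out(deltas=[[[0,0,0,0,-0.6],[0,0,0,0,-0.3],[0,0,0,0,-0.1],[0,0,0,0,-0.1],[0,0,0,0,-0.1]]])

```text
clock: 10.55
tool_pos: [0.4444, -0.1612, 0.0334]
orientation: [180.0, -0.0, -125.0]
force: [-0.7, 0.4, -0.6]
opening: 0.0388
gripper_force: 0.0
```

Emit:
carry_out(deltas=[[[0,0,-0.1,0,-0.1],[0,0,-0.3,0,-0.1],[0,0,-0.5,0,-0.1],[0,0,-0.7,0,-0.1],[0,0,-0.83,0,-0.1]]])

```text
clock: 11.05
tool_pos: [0.4453, -0.1613, 0.2025]
orientation: [-179.8, 0.1, -125.0]
force: [0.7, 0.6, -0.1]
opening: 0.0393
gripper_force: 0.0
```

Emit:
carry_out(deltas=[[[0,0,-0.3,0,-0.1],[0,0,-0.35,0,-0.1],[0,0,-0.35,0,-0.1],[0,0,-0.35,0,-0.1]]])

```text
clock: 11.45
tool_pos: [0.4443, -0.161, 0.2694]
orientation: [-180.0, 0.0, -125.1]
force: [-1.1, 0.6, -0.9]
opening: 0.0391
gripper_force: 0.0
```

```bash
python3 - <<'E'
from h import *
print(here(),ctrl.get_obs()["opening"])
for n in("wrist","top","side"):
    s=ctrl.snapshot(n)
    if n=="wrist":save(s,"w3.png")
    for d in ctrl.silhouettes(s,"tube220_center"): print(n,d["p"],axis(s,d["mask"]))
    if n!="top":
        g,k,r,c=fit_stand(s,[x[0] for x in blobs(s,8)],np.array((.444,-.16,np.radians(55))))
        print(k,g[:2].round(4),np.degrees(g[2]).round(2));print(r.round(1).tolist())
E
```

```text
[np.float64(0.4443443032866646), np.float64(-0.16101921729185661), np.float64(0.2693707257093468), np.float64(-125.05292687942469)] 0.039108279052371034
wrist 0.8 (array([ 0.44670947, -0.15924349]), np.float64(0.22177585067820318), np.float64(54.795893870410275))
6 [ 0.4446 -0.1628] 54.7
[[0.1, 0.0], [-0.0, -0.2], [0.1, 0.2], [-0.1, -0.1], [-0.0, -0.0], [-0.0, 0.0]]
top 0.81 (array([ 0.42955407, -0.18251537]), np.float64(0.16627045904250976), np.float64(56.18557873193261))
side 0.74 (array([ 0.44299705, -0.16129614]), np.float64(0.2293335990199722), np.float64(54.8641534364163))
side 0.55 (array([0.57190169, 0.23744407]), np.float64(0.13559279345255987), np.float64(140.03031736838105))
side 0.22 (array([0.53226603, 0.19249054]), np.float64(0.163446846537123), np.float64(140.8918836891093))
6 [ 0.4431 -0.1587] 55.0
[[-0.0, 1.0], [-0.5, -0.3], [0.9, -0.4], [-0.1, -0.7], [-0.5, 0.2], [0.2, 0.2]]
```

View pics/w3.png

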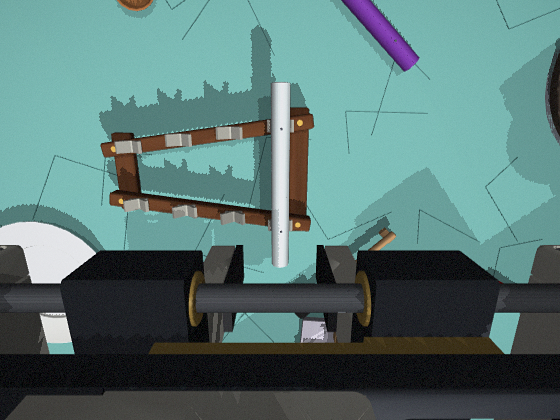

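The 220 tube is seated at the wide end, column 280. I'll check its centring in the top camera once the arm is clear. On to the 190 tube.

```bash
python3 - <<'E'
from h import *
mv((.4444,-.1611,.27,-125.1),(.615,.2815,.26,-39.2),3)
E
```

```text
[-0.767, 0.1915, 0.0167, -0.0795] rows 3.3
[-0.765, -0.1994, 0.0167, -0.0795] rows 3.3
[-0.5759, -0.5416, 0.0167, -0.0795] rows 3.3
```

Emit:
carry_out(deltas=[[[-0.19,0.048,0,-0.02,-0.1],[-0.38,0.096,0,-0.04,-0.1],[-0.575,0.144,0,-0.06,-0.1],[-0.767,0.1915,0.0167,-0.0795,-0.1],[-0.767,0.1915,0.0167,-0.0795,-0.1]]])

```text
clock: 12.25
tool_pos: [0.5023, -0.0104, 0.265]
orientation: [179.9, -0.0, -96.0]
force: [-0.2, 0.6, -0.5]
opening: 0.0392
gripper_force: 0.0
```

Emit:
carry_out(deltas=[[[-0.19,-0.05,0,-0.02,-0.1],[-0.38,-0.1,0,-0.04,-0.1],[-0.575,-0.15,0,-0.06,-0.1],[-0.765,-0.1994,0.0167,-0.0795,-0.1],[-0.765,-0.1994,0.0167,-0.0795,-0.1]]])

```text
clock: 12.75
tool_pos: [0.5589, 0.137, 0.2611]
orientation: [179.9, -0.0, -67.5]
force: [-0.4, -0.7, -0.8]
opening: 0.0396
gripper_force: 0.0
```

Emit:
carry_out(deltas=[[[-0.14,-0.135,0,-0.02,-0.1],[-0.29,-0.27,0,-0.04,-0.1],[-0.43,-0.405,0,-0.06,-0.1],[-0.576,-0.5416,0.0167,-0.0795,-0.1],[-0.576,-0.5416,0.0167,-0.0795,-0.1]]])

```text
clock: 13.25
tool_pos: [0.6154, 0.2845, 0.2568]
orientation: [179.8, 0.0, -38.9]
force: [0.6, 0.1, -0.7]
opening: 0.0394
gripper_force: 0.0
```

Emit:
carry_out(deltas=[[[0,0,0,0,-0.1],[0,0,0,0,-0.1]]])

```text
clock: 13.45
tool_pos: [0.6145, 0.2805, 0.2593]
orientation: [179.9, 0.0, -39.3]
force: [0.8, -0.9, 0.8]
opening: 0.0395
gripper_force: 0.0
```

```bash
python3 - <<'E'
from h import *
print(here())
s=ctrl.snapshot("wrist");tubes(s)
s=ctrl.snapshot("top");save(s,"t2.png",(290,150,410,280),4.5);print("top");tubes(s)
hand=np.array([(122,340),(304,462),(190,260),(350,360),(260,183),(392,267),(332,98),(434,172)])/4.5+[290,150]
old=dict(s)
g,k,r,c=fit_stand(s,hand,np.array((.444,-.16,np.radians(55))))
print("hand",k,g[:2].round(4),np.degrees(g[2]).round(2));print(r.round(1).tolist())
for th in(60,75,90):
  hsv=cv2.cvtColor(cv2.imread("pics/top0.png"),cv2.COLOR_BGR2HSV);m=((hsv[...,1]<th)&(hsv[...,2]>85)).astype(np.uint8);m[:,:290]=0;m[:150]=0;m[:,410:]=0;m[280:]=0
  n,l,st,cc=cv2.connectedComponentsWithStats(m);P=[cc[i] for i in range(1,n) if st[i,4]>=10]
  if len(P)<4: print(th,len(P));continue
  g,k,r,c=fit_stand(s,P,np.array((.444,-.16,np.radians(55))));print(th,len(P),k,g[:2].round(4),np.degrees(g[2]).round(2),r.round(1).tolist())
E
```

```text
[np.float64(0.6144999396465083), np.float64(0.28051619282584744), np.float64(0.2592739833456842), np.float64(-39.28733765401001)]
190 0.74 [282. 173.] [0.6132 0.2827] 0.192 140.7 
160 0.93 [381. 180.] [0.5346 0.1915] 0.159 140.6 
130 0.73 [332. 181.] [0.5726 0.2384] 0.131 141.0 
top
220 0.7 [339. 239.] [ 0.4461 -0.1618] 0.222 54.8 
190 0.79 [179. 324.] [0.2489 0.2347] 0.175 112.8 
190 0.77 [155. 182.] [0.6146 0.2806] 0.189 139.8 
160 0.94 [193. 206.] [0.5349 0.192 ] 0.159 141.2 
160 0.73 [377. 310.] [ 0.2584 -0.2504] 0.155 102.3 
130 0.95 [174. 192.] [0.5742 0.2381] 0.129 140.6 
130 0.66 [333. 210.] [ 0.4935 -0.1953] 0.118 53.9 
hand 8 [ 0.4434 -0.1635] 54.85
[[0.9, -0.1], [2.1, -0.8], [0.5, -0.7], [-1.1, 0.3], [1.1, -0.2], [0.3, -0.3], [-3.6, 2.3], [-0.2, -0.5]]
60 7 4 [ 0.4438 -0.161 ] 54.83 [[-1.4, 0.7], [-0.3, 0.3], [0.1, -0.4], [1.6, -0.6]]
75 6 0 [ 0.444 -0.16 ] 55.0 []
90 1
```

View pics/t2.png

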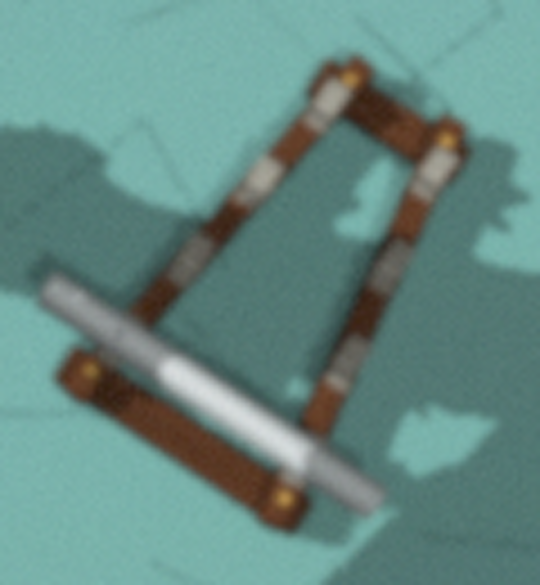

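In the top view the 220 tube runs from (42,288) to (382,505) in the crop. Its midpoint lies on the stand's axis to within about 1–2 mm, which is good. Grasping the 190 tube next.

Emit:
carry_out(deltas=[[[-0.004,-0.003,0.2,0,-0.1],[-0.004,-0.003,0.4,0,-0.1],[-0.004,-0.003,0.6,0,-0.1],[-0.004,-0.003,0.8,0,-0.1],[-0.004,-0.003,0.8,0,-0.1]]])

```text
clock: 14.45
tool_pos: [0.611, 0.2803, 0.0935]
orientation: [179.4, 0.2, -39.2]
force: [-1.5, -0.3, -0.7]
opening: 0.0393
gripper_force: 0.0
```

Emit:
carry_out(deltas=[[[0,0,0.1,0,-0.1],[0,0,0.2,0,-0.1],[0,0,0.3,0,-0.1],[0,0,0.33,0,-0.1],[0,0,0.33,0,-0.1]]])

```text
clock: 14.95
tool_pos: [0.6149, 0.2828, 0.0343]
orientation: [180.0, -0.0, -39.2]
force: [-0.2, -0.4, -0.5]
opening: 0.0394
gripper_force: 0.0
```

Emit:
carry_out(deltas=[[[0,0,0,0,-0.1],[0,0,0,0,-1],[0,0,0,0,-1],[0,0,0,0,-1],[0,0,0,0,-1]]])

```text
clock: 15.45
tool_pos: [0.6141, 0.2819, 0.0342]
orientation: [179.9, -0.0, -39.2]
force: [-3.4, -2.0, 4.7]
opening: 0.0211
gripper_force: 30.0
```

```bash
python3 - <<'E'
from h import *
p=here();print(p)
p[2]+=.16;mv(p,(.4927,-.1977,p[2],-125.15),4)
E
```

```text
[np.float64(0.6140592662575465), np.float64(0.28187575378237345), np.float64(0.03424110778319852), np.float64(-39.182512348747)]
[0.2612, 0.5605, -0.0, 0.0597] rows 2.5
[0.4483, 0.4259, -0.0, 0.0597] rows 2.5
[0.5732, 0.232, -0.0, 0.0597] rows 2.5
[0.6183, 0.0059, -0.0, 0.0597] rows 2.5
```

Emit:
carry_out(deltas=[[[0,0,-0.1,0,-1],[0,0,-0.3,0,-1],[0,0,-0.5,0,-1],[0,0,-0.7,0,-1],[0,0,-0.8,0,-1]]])

```text
clock: 15.95
tool_pos: [0.6158, 0.2832, 0.1982]
orientation: [-179.7, -0.1, -39.2]
force: [0.4, -0.0, -0.7]
opening: 0.0212
gripper_force: 30.0
```

Emit:
carry_out(deltas=[[[0.065,0.14,0,0.015,-1],[0.13,0.28,0,0.03,-1],[0.195,0.42,0,0.045,-1],[0.261,0.56,0,0.0597,-1],[0.261,0.56,0,0.0597,-1]]])

```text
clock: 16.45
tool_pos: [0.583, 0.1598, 0.1941]
orientation: [180.0, 0.0, -61.0]
force: [0.4, 0.4, -0.9]
opening: 0.0212
gripper_force: 30.0
```

Emit:
carry_out(deltas=[[[0.112,0.106,0,0.015,-1],[0.224,0.213,0,0.03,-1],[0.336,0.32,0,0.045,-1],[0.448,0.426,0,0.0597,-1],[0.448,0.426,0,0.0597,-1]]])

```text
clock: 16.95
tool_pos: [0.5527, 0.0405, 0.1939]
orientation: [180.0, 0.0, -82.4]
force: [0.0, 0.2, -0.6]
opening: 0.0209
gripper_force: 30.0
```

Emit:
carry_out(deltas=[[[0.143,0.058,0,0.015,-1],[0.287,0.116,0,0.03,-1],[0.43,0.174,0,0.045,-1],[0.573,0.232,0,0.0597,-1],[0.573,0.232,0,0.0597,-1]]])

```text
clock: 17.45
tool_pos: [0.5227, -0.0789, 0.1937]
orientation: [180.0, -0.0, -103.9]
force: [0.7, 1.2, -0.8]
opening: 0.0212
gripper_force: 30.0
```

Emit:
carry_out(deltas=[[[0.155,0.001,0,0.015,-1],[0.31,0.003,0,0.03,-1],[0.465,0.004,0,0.045,-1],[0.618,0.006,0,0.0597,-1],[0.618,0.006,0,0.0597,-1]]])

```text
clock: 17.95
tool_pos: [0.4928, -0.1985, 0.1936]
orientation: [-180.0, -0.0, -125.4]
force: [0.3, 0.1, -0.2]
opening: 0.0212
gripper_force: 30.0
```

Emit:
carry_out(deltas=[[[0,0,0,0,-1],[0,0,0,0,-1],[0,0,0,0,-1]]])

```text
clock: 18.25
tool_pos: [0.4936, -0.1958, 0.1936]
orientation: [-180.0, 0.0, -125.0]
force: [0.3, -0.2, -0.0]
opening: 0.021
gripper_force: 30.0
```

```bash
cat >> h.py <<'E'
def held(name):
    "offset of the held tube's far end from the TCP along -tool... returns u of end"
    s=ctrl.snapshot("wrist");p=here();y=np.radians(p[3])
    tx=np.array([np.cos(y),np.sin(y)])
    for d in ctrl.silhouettes(s,name)[:2]:
        c,l,yw=axis(s,d["mask"],p[2]+.019)
        w=(c-p[:2])@tx
        print(round(d["p"],2),"end along tool x",round(w+l/2,4),round(w-l/2,4),"lat",round((c-p[:2])@[-tx[1],tx[0]],4),yw)
E
python3 - <<'E'
from h import *
p=here();print(p);held("tube190_center")
mv(p,(.4927,-.1977,.064,-125.15))
E
```

```text
[np.float64(0.49356583531633796), np.float64(-0.19584553879462369), np.float64(0.19358762979153762), np.float64(-125.02548485441595)]
0.77 end along tool x 0.0951 -0.0374 lat 0.0013 54.902729246722586
[0.0101, -0.0018, 0.6479, 0.0003] rows 2.6
```

Emit:
carry_out(deltas=[[[0.01,-0.002,0.15,0,-1],[0.01,-0.002,0.3,0,-1],[0.01,-0.002,0.45,0,-1],[0.01,-0.002,0.6,0,-1],[0.01,-0.002,0.65,0,-1]]])

```text
clock: 18.85
tool_pos: [0.4906, -0.198, 0.0609]
orientation: [179.8, -0.1, -125.1]
force: [-0.4, -0.7, -0.6]
opening: 0.0212
gripper_force: 30.0
```

Emit:
carry_out(deltas=[[[0,0,0.03,0,-1],[0,0,0.07,0,-1],[0,0,0.1,0,-1],[0,0,0.12,0,-1],[0,0,0.13,0,-1]]])

```text
clock: 19.35
tool_pos: [0.4925, -0.1987, 0.0377]
orientation: [-180.0, 0.0, -125.1]
force: [-0.2, -0.8, -0.6]
opening: 0.0212
gripper_force: 30.0
```

Emit:
carry_out(deltas=[[[0,0,0,0,-1],[0,0,0.005,0,-1],[0,0,0.01,0,-1],[0,0,0.01,0,-1]]])

```text
clock: 19.75
tool_pos: [0.4924, -0.1986, 0.0357]
orientation: [-180.0, 0.0, -125.1]
force: [0.0, 0.1, -0.5]
opening: 0.0208
gripper_force: 30.0
```

Emit:
carry_out(deltas=[[[0,0,0.004,0,-1],[0,0,0.008,0,-1],[0,0,0.008,0,-1]]])

```text
clock: 20.05
tool_pos: [0.4925, -0.1987, 0.0354]
orientation: [-180.0, 0.0, -125.1]
force: [-4.5, 3.8, 15.8]
opening: 0.0214
gripper_force: 30.0
```

Emit:
carry_out(deltas=[[[0,0,0,0,-0.6],[0,0,0,0,-0.3],[0,0,0,0,-0.1],[0,0,0,0,-0.1],[0,0,0,0,-0.1]]])

```text
clock: 20.55
tool_pos: [0.4923, -0.1987, 0.0338]
orientation: [180.0, -0.0, -125.1]
force: [-0.4, 0.5, 0.4]
opening: 0.0386
gripper_force: 0.0
```

Emit:
carry_out(deltas=[[[0,0,-0.1,0,-0.1],[0,0,-0.3,0,-0.1],[0,0,-0.5,0,-0.1],[0,0,-0.7,0,-0.1],[0,0,-0.83,0,-0.1]]])

```text
clock: 21.05
tool_pos: [0.4931, -0.1989, 0.203]
orientation: [-179.8, 0.1, -125.1]
force: [0.9, 0.1, -0.7]
opening: 0.0393
gripper_force: 0.0
```

Emit:
carry_out(deltas=[[[0,0,-0.3,0,-0.1],[0,0,-0.35,0,-0.1],[0,0,-0.35,0,-0.1],[0,0,-0.35,0,-0.1]]])

```text
clock: 21.45
tool_pos: [0.4921, -0.1985, 0.2698]
orientation: [-180.0, 0.0, -125.2]
force: [-0.0, -0.1, -0.7]
opening: 0.0393
gripper_force: 0.0
```

```bash
python3 - <<'E'
from h import *
p=here();print(p)
s=ctrl.snapshot("wrist");save(s,"w4.png");tubes(s)
mv(p,(.5343,.192,.26,-39.3),3)
E
```

```text
[np.float64(0.492148716170293), np.float64(-0.1984791370163503), np.float64(0.269789756299472), np.float64(-125.1575712999306)]
220 0.56 [331. 162.] [ 0.4373 -0.1725] 0.189 54.8 
190 0.82 [283. 175.] [ 0.4937 -0.1967] 0.192 54.7 
[-0.5725, 0.3173, 0.0163, -0.0795] rows 3.3
[-0.6546, 0.0043, 0.0163, -0.0795] rows 3.3
[-0.5767, -0.3097, 0.0163, -0.0795] rows 3.3
```

View pics/w4.png

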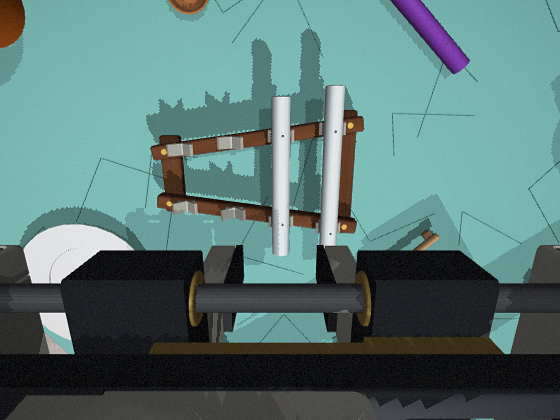

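Both placed tubes sit in their saddles, at columns 283 and 332. The 160 tube is next.

Emit:
carry_out(deltas=[[[-0.143,0.08,0,-0.02,-0.1],[-0.286,0.16,0,-0.04,-0.1],[-0.43,0.24,0,-0.06,-0.1],[-0.573,0.317,0.0163,-0.0795,-0.1],[-0.573,0.317,0.0163,-0.0795,-0.1]]])

```text
clock: 22.2
tool_pos: [0.5065, -0.0658, 0.2657]
orientation: [179.9, 0.0, -96.1]
force: [0.1, 0.0, 0.4]
opening: 0.0395
gripper_force: 0.0
```

Emit:
carry_out(deltas=[[[-0.164,0,0,-0.02,-0.1],[-0.328,0,0,-0.04,-0.1],[-0.49,0,0,-0.06,-0.1],[-0.655,0.004,0.0163,-0.0795,-0.1],[-0.655,0.004,0.0163,-0.0795,-0.1]]])

```text
clock: 22.7
tool_pos: [0.5207, 0.0642, 0.2623]
orientation: [179.9, 0.0, -67.6]
force: [-1.0, -0.1, -0.3]
opening: 0.0392
gripper_force: 0.0
```

Emit:
carry_out(deltas=[[[-0.144,-0.077,0,-0.02,-0.1],[-0.288,-0.155,0,-0.04,-0.1],[-0.43,-0.23,0,-0.06,-0.1],[-0.577,-0.31,0.0163,-0.0795,-0.1],[-0.577,-0.31,0.0163,-0.0795,-0.1]]])

```text
clock: 23.2
tool_pos: [0.5348, 0.1942, 0.2587]
orientation: [179.9, 0.0, -39.0]
force: [-0.1, -0.9, 0.7]
opening: 0.0391
gripper_force: 0.0
```

Emit:
carry_out(deltas=[[[0,0,0,0,-0.1],[0,0,0,0,-0.1],[0,0,0,0,-0.1]]])

```text
clock: 23.5
tool_pos: [0.5346, 0.191, 0.2603]
orientation: [180.0, -0.0, -39.4]
force: [0.0, 0.3, 0.1]
opening: 0.0394
gripper_force: 0.0
```

```bash
python3 - <<'E'
from h import *
p=here();print(p)
s=ctrl.snapshot("wrist");tubes(s)
s=ctrl.snapshot("top");tubes(s)
mv(p,(.534,.192,.034,-39.3))
E
```

```text
[np.float64(0.5345793934596444), np.float64(0.1909715589686415), np.float64(0.26027416801955605), np.float64(-39.40895525814133)]
220 0.76 [523.  42.] [ 0.4898 -0.0983] 0.077 55.0 EDGE
160 0.91 [281. 182.] [0.5332 0.193 ] 0.163 140.9 
130 0.58 [230. 177.] [0.5727 0.2383] 0.132 140.8 
220 0.91 [336. 237.] [ 0.4458 -0.1615] 0.218 54.8 
190 0.82 [186. 318.] [0.2561 0.2189] 0.138 112.9 
190 0.7 [352. 219.] [ 0.493  -0.1983] 0.19 54.8 
160 0.75 [378. 309.] [ 0.2578 -0.2499] 0.154 102.2 
160 0.49 [182. 221.] [0.5361 0.1935] 0.159 143.0 
130 0.74 [166. 204.] [0.5741 0.2382] 0.132 142.0 
[-0.0055, -0.0021, 1.1314, -0.0003] rows 4.5
```

Emit:
carry_out(deltas=[[[-0.006,-0.003,0.2,0,-0.1],[-0.006,-0.003,0.4,0,-0.1],[-0.006,-0.003,0.6,0,-0.1],[-0.006,-0.003,0.8,0,-0.1],[-0.006,-0.003,0.8,0,-0.1]]])

```text
clock: 24.5
tool_pos: [0.5307, 0.1912, 0.0952]
orientation: [179.5, 0.2, -39.3]
force: [-0.3, 0.0, 0.2]
opening: 0.0393
gripper_force: 0.0
```

Emit:
carry_out(deltas=[[[0,0,0.1,0,-0.1],[0,0,0.2,0,-0.1],[0,0,0.3,0,-0.1],[0,0,0.33,0,-0.1],[0,0,0.33,0,-0.1]]])

```text
clock: 25.0
tool_pos: [0.5344, 0.1935, 0.0349]
orientation: [180.0, -0.0, -39.3]
force: [0.7, 0.0, 0.1]
opening: 0.0397
gripper_force: 0.0
```

Emit:
carry_out(deltas=[[[0,0,0,0,-0.1],[0,0,0,0,-1],[0,0,0,0,-1],[0,0,0,0,-1],[0,0,0,0,-1]]])

```text
clock: 25.5
tool_pos: [0.5336, 0.1926, 0.0347]
orientation: [179.9, -0.0, -39.3]
force: [-1.6, -3.3, 5.6]
opening: 0.0212
gripper_force: 30.0
```

```bash
python3 - <<'E'
from h import *
p=here();print(p)
p[2]+=.16;mv(p,(.5418,-.2322,p[2],-125.15),3)
E
```

```text
[np.float64(0.5335854159266732), np.float64(0.19263941366135962), np.float64(0.0347259064611383), np.float64(-39.289489404696695)]
[0.459, 0.5393, -0.0, 0.0795] rows 3.3
[0.6612, 0.2536, -0.0, 0.0795] rows 3.3
[0.7019, -0.0941, -0.0, 0.0795] rows 3.3
```

Emit:
carry_out(deltas=[[[0,0,-0.1,0,-1],[0,0,-0.3,0,-1],[0,0,-0.5,0,-1],[0,0,-0.7,0,-1],[0,0,-0.8,0,-1]]])

```text
clock: 26.0
tool_pos: [0.5352, 0.1939, 0.1984]
orientation: [-179.7, -0.1, -39.3]
force: [0.2, 0.6, -0.5]
opening: 0.0212
gripper_force: 30.0
```

Emit:
carry_out(deltas=[[[0.115,0.135,0,0.02,-1],[0.23,0.27,0,0.04,-1],[0.345,0.405,0,0.06,-1],[0.459,0.539,0,0.0795,-1],[0.459,0.539,0,0.0795,-1]]])

```text
clock: 26.5
tool_pos: [0.5362, 0.0486, 0.1944]
orientation: [180.0, -0.0, -68.3]
force: [0.2, 0.2, -0.4]
opening: 0.0207
gripper_force: 30.0
```

Emit:
carry_out(deltas=[[[0.165,0.063,0,0.02,-1],[0.33,0.127,0,0.04,-1],[0.495,0.19,0,0.06,-1],[0.661,0.254,0,0.0795,-1],[0.661,0.254,0,0.0795,-1]]])

```text
clock: 27.0
tool_pos: [0.5391, -0.0926, 0.1941]
orientation: [180.0, -0.0, -96.9]
force: [0.1, 0.3, -0.5]
opening: 0.0212
gripper_force: 30.0
```

Emit:
carry_out(deltas=[[[0.175,-0.023,0,0.02,-1],[0.35,-0.047,0,0.04,-1],[0.525,-0.07,0,0.06,-1],[0.702,-0.094,0,0.0795,-1],[0.702,-0.094,0,0.0795,-1]]])

```text
clock: 27.5
tool_pos: [0.5422, -0.2341, 0.1938]
orientation: [180.0, -0.0, -125.5]
force: [-1.3, 0.1, -0.4]
opening: 0.0213
gripper_force: 30.0
```

Emit:
carry_out(deltas=[[[0,0,0,0,-1],[0,0,0,0,-1],[0,0,0,0,-1]]])

```text
clock: 27.8
tool_pos: [0.5424, -0.2304, 0.1943]
orientation: [-180.0, 0.0, -125.0]
force: [-0.4, 0.3, -0.9]
opening: 0.0213
gripper_force: 30.0
```

```bash
python3 - <<'E'
from h import *
p=here();print(p);held("tube160_center")
mv(p,(.5418,-.2322,.064,-125.15))
E
```

```text
[np.float64(0.5423855455807114), np.float64(-0.23043351043887858), np.float64(0.1943365583414706), np.float64(-125.01319015003418)]
0.76 end along tool x 0.0793 -0.0374 lat 0.0014 54.97198425147046
0.71 end along tool x 0.127 0.0953 lat -0.101 101.52706218451482
[0.0089, -0.0027, 0.6517, 0.0004] rows 2.6
```

Emit:
carry_out(deltas=[[[0.012,-0.003,0.15,0,-1],[0.012,-0.003,0.3,0,-1],[0.012,-0.003,0.45,0,-1],[0.012,-0.003,0.6,0,-1],[0.012,-0.003,0.65,0,-1]]])

```text
clock: 28.4
tool_pos: [0.5395, -0.2329, 0.0614]
orientation: [179.8, -0.1, -125.1]
force: [-0.7, -0.1, -0.5]
opening: 0.0211
gripper_force: 30.0
```

Emit:
carry_out(deltas=[[[0,0,0.03,0,-1],[0,0,0.07,0,-1],[0,0,0.1,0,-1],[0,0,0.12,0,-1],[0,0,0.13,0,-1]]])

```text
clock: 28.9
tool_pos: [0.5415, -0.2339, 0.0383]
orientation: [-180.0, 0.0, -125.1]
force: [0.7, -0.7, 0.7]
opening: 0.0211
gripper_force: 30.0
```

Emit:
carry_out(deltas=[[[0,0,0,0,-1],[0,0,0.005,0,-1],[0,0,0.01,0,-1],[0,0,0.015,0,-1],[0,0,0.015,0,-1]]])

```text
clock: 29.4
tool_pos: [0.5415, -0.2339, 0.0365]
orientation: [-180.0, 0.0, -125.1]
force: [-3.8, 2.0, 9.4]
opening: 0.0209
gripper_force: 30.0
```

Emit:
carry_out(deltas=[[[0,0.003,0,0,-1],[0,0.005,0.003,0,-1],[0,0.005,0.006,0,-1],[0,0.005,0.008,0,-1],[0,0.005,0.008,0,-1]]])

```text
clock: 29.9
tool_pos: [0.5411, -0.2335, 0.0358]
orientation: [-179.9, 0.0, -125.1]
force: [-5.5, 2.7, 17.4]
opening: 0.0211
gripper_force: 30.0
```

Emit:
carry_out(deltas=[[[0,0,0,0,-0.6],[0,0,0,0,-0.3],[0,0,0,0,-0.1],[0,0,0,0,-0.1],[0,0,0,0,-0.1]]])

```text
clock: 30.4
tool_pos: [0.5404, -0.2332, 0.0333]
orientation: [180.0, -0.0, -125.1]
force: [-0.3, 0.0, 0.2]
opening: 0.0392
gripper_force: 0.0
```

Emit:
carry_out(deltas=[[[0,0,-0.1,0,-0.1],[0,0,-0.3,0,-0.1],[0,0,-0.5,0,-0.1],[0,0,-0.7,0,-0.1],[0,0,-0.83,0,-0.1]]])

```text
clock: 30.9
tool_pos: [0.5413, -0.2335, 0.2027]
orientation: [-179.8, 0.1, -125.1]
force: [1.5, 0.0, -0.1]
opening: 0.0396
gripper_force: 0.0
```

Emit:
carry_out(deltas=[[[0,0,-0.3,0,-0.1],[0,0,-0.35,0,-0.1],[0,0,-0.35,0,-0.1],[0,0,-0.35,0,-0.1]]])

```text
clock: 31.3
tool_pos: [0.5403, -0.233, 0.2693]
orientation: [-180.0, 0.0, -125.2]
force: [-0.5, -0.0, -1.6]
opening: 0.0393
gripper_force: 0.0
```

```bash
python3 - <<'E'
from h import *
p=here();print(p)
s=ctrl.snapshot("wrist");save(s,"w5.png");tubes(s)
mv(p,(.573,.2384,.26,-39.2),4)
E
```

```text
[np.float64(0.5403473463660369), np.float64(-0.23303476522182365), np.float64(0.2693493910990298), np.float64(-125.15640030979614)]
220 0.71 [381. 167.] [ 0.4387 -0.17  ] 0.196 54.8 
190 0.68 [381. 167.] [ 0.4387 -0.1703] 0.194 54.8 
190 0.67 [332. 167.] [ 0.4893 -0.2029] 0.177 54.7 
160 0.86 [485.  33.] [ 0.2753 -0.239 ] 0.104 103.8 EDGE
160 0.72 [280. 178.] [ 0.5424 -0.2319] 0.161 54.7 
[-0.5053, 0.306, 0.0117, -0.0597] rows 2.5
[-0.5823, 0.0996, 0.0117, -0.0597] rows 2.5
[-0.5783, -0.1206, 0.0117, -0.0597] rows 2.5
[-0.4939, -0.3241, 0.0117, -0.0597] rows 2.5
```

View pics/w5.png

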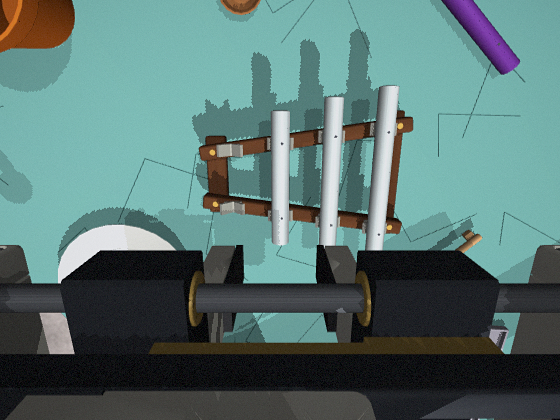

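Three tubes are seated, at columns 281, 332 and 383. The 130 tube is the last.

Emit:
carry_out(deltas=[[[-0.126,0.076,0,-0.015,-0.1],[-0.253,0.153,0,-0.03,-0.1],[-0.38,0.23,0,-0.045,-0.1],[-0.505,0.306,0.0117,-0.0597,-0.1],[-0.505,0.306,0.0117,-0.0597,-0.1]]])

```text
clock: 32.05
tool_pos: [0.5485, -0.1129, 0.2663]
orientation: [179.9, 0.0, -103.3]
force: [-0.1, 0.3, -0.5]
opening: 0.0393
gripper_force: 0.0
```

Emit:
carry_out(deltas=[[[-0.145,0.025,0,-0.015,-0.1],[-0.29,0.05,0,-0.03,-0.1],[-0.435,0.075,0,-0.045,-0.1],[-0.582,0.0996,0.0117,-0.0597,-0.1],[-0.582,0.0996,0.0117,-0.0597,-0.1]]])

```text
clock: 32.55
tool_pos: [0.5568, 0.0046, 0.264]
orientation: [179.9, 0.0, -81.9]
force: [-0.4, -0.6, 0.4]
opening: 0.0396
gripper_force: 0.0
```

Emit:
carry_out(deltas=[[[-0.145,-0.03,0,-0.015,-0.1],[-0.29,-0.06,0,-0.03,-0.1],[-0.435,-0.09,0,-0.045,-0.1],[-0.578,-0.1206,0.0117,-0.0597,-0.1],[-0.578,-0.1206,0.0117,-0.0597,-0.1]]])

```text
clock: 33.05
tool_pos: [0.565, 0.122, 0.2614]
orientation: [179.9, 0.0, -60.5]
force: [-1.2, -0.3, -0.4]
opening: 0.0392
gripper_force: 0.0
```

Emit:
carry_out(deltas=[[[-0.124,-0.081,0,-0.015,-0.1],[-0.247,-0.162,0,-0.03,-0.1],[-0.37,-0.243,0,-0.045,-0.1],[-0.494,-0.324,0.0117,-0.0597,-0.1],[-0.494,-0.324,0.0117,-0.0597,-0.1]]])

```text
clock: 33.55
tool_pos: [0.5731, 0.2397, 0.2589]
orientation: [179.9, 0.0, -39.0]
force: [0.5, -0.8, 0.1]
opening: 0.0396
gripper_force: 0.0
```

Emit:
carry_out(deltas=[[[0,0,0,0,-0.1],[0,0,0,0,-0.1],[0,0,0,0,-0.1]]])

```text
clock: 33.85
tool_pos: [0.5731, 0.2369, 0.2604]
orientation: [-180.0, -0.0, -39.3]
force: [0.5, -0.3, -0.3]
opening: 0.0395
gripper_force: 0.0
```

```bash
python3 - <<'E'
from h import *
p=here();print(p)
s=ctrl.snapshot("wrist");tubes(s)
s=ctrl.snapshot("top");tubes(s)
mv(p,(.573,.2383,.034,-39.3))
E
```

```text
[np.float64(0.57305282679933), np.float64(0.2368966979668186), np.float64(0.2603849400043813), np.float64(-39.30231166489946)]
220 0.68 [553.  46.] [ 0.5059 -0.073 ] 0.024 166.6 EDGE
130 0.97 [280. 176.] [0.5725 0.2382] 0.133 140.7 
220 0.89 [338. 237.] [ 0.446  -0.1615] 0.219 54.9 
190 0.73 [181. 321.] [0.2518 0.229 ] 0.159 112.8 
190 0.71 [350. 216.] [ 0.4944 -0.1971] 0.19 54.2 
160 0.72 [364. 199.] [ 0.542  -0.2336] 0.159 54.5 
160 0.71 [370. 309.] [ 0.2576 -0.2486] 0.154 101.8 
130 0.66 [164. 208.] [0.5384 0.2669] 0.037 143.7 
[-0.0046, -0.0053, 1.1319, -0.0] rows 4.5
```

Emit:
carry_out(deltas=[[[-0.006,-0.005,0.2,0,-0.1],[-0.006,-0.005,0.4,0,-0.1],[-0.006,-0.005,0.6,0,-0.1],[-0.006,-0.005,0.8,0,-0.1],[-0.006,-0.005,0.8,0,-0.1]]])

```text
clock: 34.85
tool_pos: [0.5693, 0.2374, 0.0947]
orientation: [179.5, 0.2, -39.2]
force: [-0.8, -0.5, 0.2]
opening: 0.0394
gripper_force: 0.0
```

Emit:
carry_out(deltas=[[[0,0,0.1,0,-0.1],[0,0,0.2,0,-0.1],[0,0,0.3,0,-0.1],[0,0,0.33,0,-0.1],[0,0,0.33,0,-0.1]]])

```text
clock: 35.35
tool_pos: [0.573, 0.2398, 0.035]
orientation: [180.0, -0.0, -39.2]
force: [-0.8, -0.2, 1.2]
opening: 0.0396
gripper_force: 0.0
```

Emit:
carry_out(deltas=[[[0,0,0,0,-0.1],[0,0,0,0,-1],[0,0,0,0,-1],[0,0,0,0,-1],[0,0,0,0,-1]]])

```text
clock: 35.85
tool_pos: [0.572, 0.2388, 0.0348]
orientation: [179.9, 0.0, -39.2]
force: [-2.9, -2.8, 6.2]
opening: 0.0212
gripper_force: 30.0
```

```bash
python3 - <<'E'
from h import *
p=here();print(p)
p[2]+=.16;mv(p,(.5907,-.2665,p[2],-125.15),4)
E
```

```text
[np.float64(0.5720143051250652), np.float64(0.23875763401649097), np.float64(0.03482711352179957), np.float64(-39.18059750026205)]
[0.4171, 0.4748, -0.0, 0.0597] rows 2.5
[0.5621, 0.289, -0.0, 0.0597] rows 2.5
[0.6289, 0.063, -0.0, 0.0597] rows 2.5
[0.6082, -0.1718, -0.0, 0.0597] rows 2.5
```

Emit:
carry_out(deltas=[[[0,0,-0.1,0,-1],[0,0,-0.3,0,-1],[0,0,-0.5,0,-1],[0,0,-0.7,0,-1],[0,0,-0.8,0,-1]]])

```text
clock: 36.35
tool_pos: [0.5739, 0.2402, 0.1987]
orientation: [-179.7, -0.1, -39.2]
force: [-0.8, 0.0, -0.1]
opening: 0.0211
gripper_force: 30.0
```

Emit:
carry_out(deltas=[[[0.104,0.119,0,0.015,-1],[0.208,0.237,0,0.03,-1],[0.312,0.356,0,0.045,-1],[0.417,0.475,0,0.0597,-1],[0.417,0.475,0,0.0597,-1]]])

```text
clock: 36.85
tool_pos: [0.5768, 0.1102, 0.1945]
orientation: [180.0, -0.0, -61.0]
force: [-0.4, 0.2, -0.7]
opening: 0.0209
gripper_force: 30.0
```

Emit:
carry_out(deltas=[[[0.14,0.072,0,0.015,-1],[0.28,0.144,0,0.03,-1],[0.42,0.217,0,0.045,-1],[0.562,0.289,0,0.0597,-1],[0.562,0.289,0,0.0597,-1]]])

```text
clock: 37.35
tool_pos: [0.5816, -0.0156, 0.1943]
orientation: [180.0, -0.0, -82.5]
force: [-1.2, -0.9, -1.0]
opening: 0.0213
gripper_force: 30.0
```

Emit:
carry_out(deltas=[[[0.157,0.016,0,0.015,-1],[0.314,0.031,0,0.03,-1],[0.472,0.047,0,0.045,-1],[0.629,0.063,0,0.0597,-1],[0.629,0.063,0,0.0597,-1]]])

```text
clock: 37.85
tool_pos: [0.5865, -0.1417, 0.1941]
orientation: [180.0, -0.0, -103.9]
force: [0.5, 0.5, 0.2]
opening: 0.0212
gripper_force: 30.0
```

Emit:
carry_out(deltas=[[[0.152,-0.043,0,0.015,-1],[0.304,-0.086,0,0.03,-1],[0.456,-0.129,0,0.045,-1],[0.608,-0.172,0,0.0597,-1],[0.608,-0.172,0,0.0597,-1]]])

```text
clock: 38.35
tool_pos: [0.5913, -0.2679, 0.1937]
orientation: [180.0, -0.0, -125.4]
force: [-0.6, -0.4, -1.1]
opening: 0.021
gripper_force: 30.0
```

Emit:
carry_out(deltas=[[[0,0,0,0,-1],[0,0,0,0,-1],[0,0,0,0,-1]]])

```text
clock: 38.65
tool_pos: [0.5915, -0.2645, 0.1944]
orientation: [-180.0, 0.0, -125.0]
force: [-0.2, -0.3, -0.4]
opening: 0.0211
gripper_force: 30.0
```

```bash
python3 - <<'E'
from h import *
p=here();print(p);held("tube130_center")
mv(p,(.5907,-.2665,.064,-125.15))
E
```

```text
[np.float64(0.5915395080791769), np.float64(-0.2645209185909039), np.float64(0.19439847405947452), np.float64(-125.02705191649518)]
0.86 end along tool x 0.066 -0.0374 lat 0.0014 54.94307161843428
0.4 end along tool x 0.0871 0.0157 lat -0.0549 54.865100682256326
[0.0105, -0.0022, 0.652, 0.0003] rows 2.6
```

Emit:
carry_out(deltas=[[[0.007,0.003,0.15,0,-1],[0.007,0.003,0.3,0,-1],[0.007,0.003,0.45,0,-1],[0.007,0.003,0.6,0,-1],[0.007,0.003,0.65,0,-1]]])

```text
clock: 39.25
tool_pos: [0.5882, -0.2654, 0.0612]
orientation: [179.8, -0.1, -125.1]
force: [-1.0, -0.2, -1.1]
opening: 0.0212
gripper_force: 30.0
```

Emit:
carry_out(deltas=[[[0,0,0.03,0,-1],[0,0,0.07,0,-1],[0,0,0.1,0,-1],[0,0,0.12,0,-1],[0,0,0.13,0,-1]]])

```text
clock: 39.75
tool_pos: [0.5902, -0.2665, 0.0384]
orientation: [-180.0, 0.0, -125.1]
force: [0.2, 0.6, 0.4]
opening: 0.0211
gripper_force: 30.0
```

Emit:
carry_out(deltas=[[[0,0,0,0,-1],[0,0,0.005,0,-1],[0,0,0.01,0,-1],[0,0,0.015,0,-1],[0,0,0.015,0,-1]]])

```text
clock: 40.25
tool_pos: [0.59, -0.2664, 0.0352]
orientation: [-180.0, 0.0, -125.1]
force: [-0.7, -0.3, -1.0]
opening: 0.0208
gripper_force: 30.0
```

Emit:
carry_out(deltas=[[[0,0,0.003,0,-1],[0,0,0.006,0,-1],[0,0,0.006,0,-1]]])

```text
clock: 40.55
tool_pos: [0.59, -0.2665, 0.035]
orientation: [-180.0, -0.0, -125.1]
force: [-3.1, 2.6, 7.7]
opening: 0.0214
gripper_force: 30.0
```

Emit:
carry_out(deltas=[[[0,0,0,0,-0.6],[0,0,0,0,-0.3],[0,0,0,0,-0.1],[0,0,0,0,-0.1],[0,0,0,0,-0.1]]])

```text
clock: 41.05
tool_pos: [0.59, -0.2665, 0.0338]
orientation: [180.0, -0.0, -125.1]
force: [-0.2, -0.2, -0.1]
opening: 0.0389
gripper_force: 0.0
```

Emit:
carry_out(deltas=[[[0,0,-0.1,0,-0.1],[0,0,-0.3,0,-0.1],[0,0,-0.5,0,-0.1],[0,0,-0.7,0,-0.1],[0,0,-0.83,0,-0.1]]])

```text
clock: 41.55
tool_pos: [0.5909, -0.2668, 0.2035]
orientation: [-179.8, 0.1, -125.1]
force: [0.3, 0.5, -0.3]
opening: 0.0396
gripper_force: 0.0
```

Emit:
carry_out(deltas=[[[0,0,-0.3,0,-0.1],[0,0,-0.35,0,-0.1],[0,0,-0.35,0,-0.1],[0,0,-0.35,0,-0.1]]])

```text
clock: 41.95
tool_pos: [0.5899, -0.2663, 0.27]
orientation: [-180.0, 0.0, -125.2]
force: [-0.1, 0.1, 0.5]
opening: 0.0394
gripper_force: 0.0
```

Emit:
carry_out(deltas=[[[-0.2,-0.1,0,0,-0.1],[-0.4,-0.2,0,0,-0.1],[-0.6,-0.3,0,0,-0.1],[-0.8,-0.4,0,0,-0.1],[-0.8,-0.4,0,0,-0.1]]])

```text
clock: 42.45
tool_pos: [0.7502, -0.1783, 0.2642]
orientation: [179.7, -0.2, -125.0]
force: [0.4, -1.3, -0.4]
opening: 0.0394
gripper_force: 0.0
```

Emit:
carry_out(deltas=[[[-0.2,0.1,0,0,-0.1],[-0.4,0.2,0,0,-0.1],[-0.6,0.3,0,0,-0.1],[-0.8,0.4,0,0,-0.1],[-0.8,0.4,0,0,-0.1]]])

```text
clock: 42.95
tool_pos: [0.774, 0.0009, 0.267]
orientation: [179.8, -0.1, -124.9]
force: [0.7, -0.9, -0.9]
opening: 0.0396
gripper_force: 0.0
```

```bash
python3 - <<'E'
from h import *
p=here();print(p)
a=np.radians(54.85);u=np.array([np.cos(a),np.sin(a)]);v=np.array([-u[1],u[0]])
for n in("top","side"):
    s=ctrl.snapshot(n);save(s,f"f_{n}.png",(290,150,410,280) if n=="top" else (230,90,370,215),4.5 if n=="top" else 4.6);print(n)
    for k in "220 190 160 130".split():
        for d in ctrl.silhouettes(s,f"tube{k}_center"):
            c,l,y=axis(s,d["mask"])
            if d["p"]>.3 and c[1]<-.1: print(k,round(d["p"],2),"u",round(c@u,4),"v",round(c@v,4),l.round(3),y.round(1))
    for k in("tumbler_center","mallet_center"):
        for d in ctrl.spot_point(s,k): print(k,d["p"],ray(s,d["centre"],.052 if k[0]=="t" else .014).round(4))
E
```

```text
[np.float64(0.7740188817130251), np.float64(0.0009089114558803716), np.float64(0.2669625956949725), np.float64(-124.8720066279469)]
top
220 0.73 u 0.1258 v -0.4576 0.217 54.8
190 0.82 u 0.1208 v -0.5175 0.189 55.2
160 0.76 u 0.1212 v -0.5775 0.157 54.7
160 0.63 u -0.0564 v -0.3548 0.153 102.0
130 0.93 u 0.1212 v -0.6381 0.13 55.5
tumbler_center 0.84 [0.7599 0.0167 0.052 ]
mallet_center 0.93 [0.4468 0.0121 0.014 ]
side
220 0.89 u 0.1226 v -0.4542 0.231 55.1
190 0.79 u 0.1201 v -0.5142 0.202 55.4
160 0.64 u 0.1204 v -0.5737 0.17 55.4
160 0.62 u -0.0237 v -0.3372 0.165 101.5
160 0.47 u 0.1326 v -0.6153 0.084 54.7
130 0.63 u 0.1196 v -0.6339 0.135 55.3
tumbler_center 0.56 [0.7631 0.0283 0.052 ]
mallet_center 0.92 [0.4535 0.0042 0.014 ]
```

View pics/f_top.png

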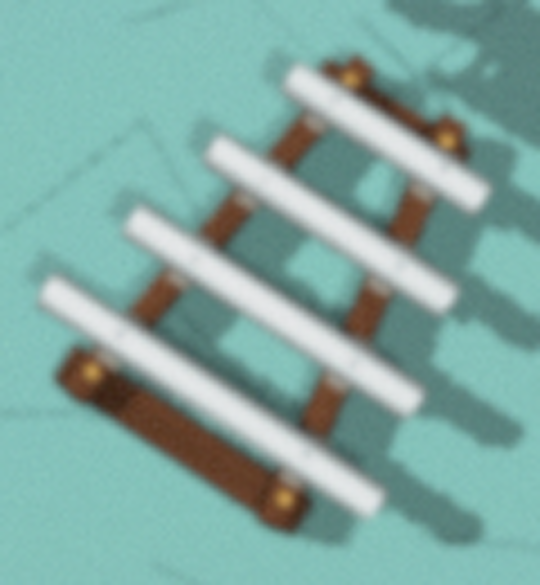

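View pics/f_side.png

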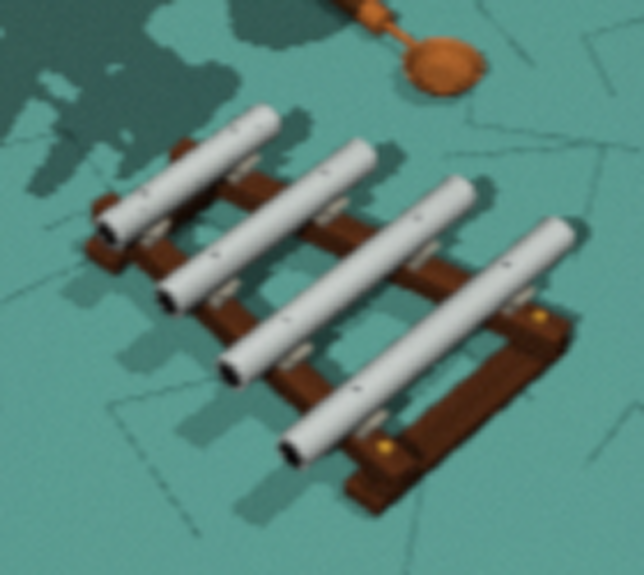

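The top and side views show all four tubes seated in order. The top view suggests the 190, 160 and 130 tubes sit about 3 mm towards −u (lower right) of the stand's axis. I'll measure that axis properly.

```bash
cat > ax.py <<'E'
from h import *
a=np.radians(54.85);u=np.array([np.cos(a),np.sin(a)]);v=np.array([-u[1],u[0]])
def uv(s,p,z): 
    w=ray(s,p,z)[:2];return w@u,w@v
if __name__=="__main__":
    s=ctrl.snapshot("top")
    im0=cv2.imread("pics/top0.png");im1=cv2.cvtColor(s["color"],cv2.COLOR_RGB2BGR)
    for nm,im,z in(("before",im0,.046),("now",im1,.03)):
        k=6;big=cv2.resize(im[150:280,290:410],None,fx=k,fy=k,interpolation=cv2.INTER_CUBIC)
        L,A,B=[x.astype(int)-128 for x in cv2.split(cv2.cvtColor(big,cv2.COLOR_BGR2LAB))]
        masks={"screw":(B>22)&(L>-20)}
        if nm=="before": masks["saddle"]=(A>-9)&(abs(B)<14)&(A<10)&(L>-10)
        for q,m in masks.items():
            n,l,st,c=cv2.connectedComponentsWithStats(m.astype(np.uint8))
            for i in range(1,n):
                if st[i,4]>60:
                    p=(c[i]+.5)/k-.5+[290,150];print(nm,q,st[i,4],p.round(1),np.round(uv(s,p,z),4))
E
python3 ax.py
```

```text
before screw 159 [367.2 167.2] [ 0.1567 -0.6563]
before screw 216 [388.8 180.9] [ 0.0912 -0.6564]
before screw 208 [310.  232.1] [ 0.1881 -0.4319]
before screw 248 [352.7 260.3] [ 0.06   -0.4316]
before saddle 1595 [362.7 172.2] [ 0.1595 -0.6384]
before saddle 1642 [386.3 187.4] [ 0.0876 -0.6382]
before saddle 1583 [347.8 188.4] [ 0.1688 -0.5807]
before saddle 147 [344.5 193.8] [ 0.1682 -0.5642]
before saddle 1532 [332.5 205.8] [ 0.1772 -0.5206]
before saddle 1488 [377.6 207.6] [ 0.0785 -0.5807]
before saddle 181 [329.3 211.3] [ 0.1762 -0.5041]
before saddle 207 [374.  212.7] [ 0.0791 -0.5644]
before saddle 1480 [317.1 223.2] [ 0.1855 -0.4609]
before saddle 1508 [368.1 228.7] [ 0.0701 -0.521 ]
before saddle 223 [313.8 228.9] [ 0.1845 -0.4442]
before saddle 183 [364.3 233.9] [ 0.0711 -0.5043]
before saddle 1513 [358.3 250.3] [ 0.0617 -0.4607]
before saddle 156 [354.5 255.5] [ 0.0627 -0.4443]
now screw 359 [367.4 167. ] [ 0.1564 -0.6624]
now screw 422 [388.9 180.7] [ 0.0901 -0.6623]
now screw 518 [310. 232.] [ 0.1884 -0.4344]
now screw 558 [352.7 260.2] [ 0.0587 -0.4341]
```

```bash
cat > te.py <<'E'
from ax import *
s=ctrl.snapshot("top");k=6
big=cv2.resize(cv2.cvtColor(s["color"],cv2.COLOR_RGB2BGR)[140:290,280:420],None,fx=k,fy=k,interpolation=cv2.INTER_CUBIC)
L,A,B=[x.astype(int)-128 for x in cv2.split(cv2.cvtColor(big,cv2.COLOR_BGR2LAB))]
m=(A>-9)&(abs(B)<14)&(A<10)&(L>10)
P=np.argwhere(m)[:,::-1];P=(P+.5)/k-.5+[280,140]
W=np.array([ray(s,p,.053)[:2] for p in P]);U,V=W@u,W@v
for n,i in(("220",0),("190",1),("160",2),("130",3)):
    q=abs(V-(-.4578-.06*i))<.006
    lo,hi=np.percentile(U[q],[.3,99.7]);x=U[q];print(n,"mid",round((lo+hi)/2,4),"mean",x.mean().round(4),"len",round(hi-lo,4),"v",V[q].mean().round(4))
E
python3 te.py
```

```text
220 mid 0.1253 mean 0.1245 len 0.2211 v -0.4578
190 mid 0.1213 mean 0.1207 len 0.1916 v -0.5178
160 mid 0.1211 mean 0.1206 len 0.1622 v -0.5778
130 mid 0.121 mean 0.1207 len 0.132 v -0.6378
```

Stand axis is at u = 0.1236. The 220 tube is +1.5 mm off, and the other three about −2.5 mm. There's plenty of time, so I'll regrasp those three and shift each +2.5 mm, starting with the 130.

```bash
python3 - <<'E'
from h import *
p=here();print(p)
mv(p,(.590,-.2665,.1,-125.15),2)
E
```

```text
[np.float64(0.7742102621897393), np.float64(-0.004924466513410647), np.float64(0.27006855820686865), np.float64(-125.15847261759806)]
[0.7998, -0.0001, 0.4252, -0.0] rows 3.6
[0.7998, 0.0, 0.4252, -0.0] rows 3.6
```

Emit:
carry_out(deltas=[[[0.2,0,0,0,-0.1],[0.4,0,0,0,-0.1],[0.6,0,0,0,-0.1],[0.8,0,0,0,-0.1],[0.8,0,0,0,-0.1]]])

```text
clock: 44.25
tool_pos: [0.6797, -0.1392, 0.2714]
orientation: [-179.9, 0.0, -125.3]
force: [-0.7, 0.3, 0.7]
opening: 0.0391
gripper_force: 0.0
```

Emit:
carry_out(deltas=[[[0.2,0,0,0,-0.1],[0.4,0,0,0,-0.1],[0.6,0,0,0,-0.1],[0.8,0,0,0,-0.1],[0.8,0,0,0,-0.1]]])

```text
clock: 44.75
tool_pos: [0.5878, -0.2694, 0.2707]
orientation: [-180.0, -0.0, -125.3]
force: [-0.7, 0.2, -0.2]
opening: 0.0396
gripper_force: 0.0
```

Emit:
carry_out(deltas=[[[0,0,0.2,0,-0.1],[0,0,0.4,0,-0.1],[0,0,0.6,0,-0.1],[0,0,0.75,0,-0.1],[0,0,0.75,0,-0.1]]])

```text
clock: 45.25
tool_pos: [0.5874, -0.2652, 0.1153]
orientation: [179.6, -0.2, -125.2]
force: [-0.2, 1.1, -0.2]
opening: 0.0397
gripper_force: 0.0
```

Emit:
carry_out(deltas=[[[0,0,0,0,-0.1],[0,0,0,0,-0.1],[0,0,0,0,-0.1]]])

```text
clock: 45.55
tool_pos: [0.5913, -0.2666, 0.1223]
orientation: [-179.8, 0.1, -125.1]
force: [-0.2, 0.0, -0.1]
opening: 0.0394
gripper_force: 0.0
```

Emit:
carry_out(deltas=[[[0,0,0.12,0,-0.1],[0,0,0.24,0,-0.1],[0,0,0.36,0,-0.1],[0,0,0.43,0,-0.1],[0,0,0.43,0,-0.1]]])

```text
clock: 46.05
tool_pos: [0.5892, -0.2663, 0.0329]
orientation: [179.9, -0.0, -125.2]
force: [-0.1, 0.2, -0.3]
opening: 0.0396
gripper_force: 0.0
```

Emit:
carry_out(deltas=[[[0,0,0,0,-0.1],[0,0,0,0,-1],[0,0,0,0,-1],[0,0,0,0,-1],[0,0,0,0,-1]]])

```text
clock: 46.55
tool_pos: [0.59, -0.2662, 0.0349]
orientation: [-180.0, 0.0, -125.1]
force: [-3.5, 3.9, 5.4]
opening: 0.0207
gripper_force: 30.0
```

Emit:
carry_out(deltas=[[[0,0,-0.015,0,-1],[0,0,-0.03,0,-1],[-0.007,0,-0.03,0,-1],[-0.0125,0,-0.03,0,-1],[-0.0125,0,-0.03,0,-1]]])

```text
clock: 47.05
tool_pos: [0.5915, -0.2643, 0.0398]
orientation: [180.0, -0.0, -125.1]
force: [0.2, -0.7, -0.7]
opening: 0.0211
gripper_force: 30.0
```

Emit:
carry_out(deltas=[[[0,0,0,0,-1],[0,0,0.01,0,-1],[0,0,0.02,0,-1],[0,0,0.025,0,-1],[0,0,0.025,0,-1]]])

```text
clock: 47.55
tool_pos: [0.5912, -0.2644, 0.035]
orientation: [180.0, -0.0, -125.1]
force: [-1.2, 0.3, 2.0]
opening: 0.0214
gripper_force: 30.0
```

Emit:
carry_out(deltas=[[[0,0,0,0,-1],[0,0,0,0,-1]]])

```text
clock: 47.75
tool_pos: [0.5913, -0.2644, 0.035]
orientation: [180.0, -0.0, -125.1]
force: [-2.1, 0.7, 2.5]
opening: 0.0214
gripper_force: 30.0
```

Emit:
carry_out(deltas=[[[0,0,0,0,-0.6],[0,0,0,0,-0.3],[0,0,0,0,-0.1],[0,0,0,0,-0.1],[0,0,0,0,-0.1]]])

```text
clock: 48.25
tool_pos: [0.5915, -0.2644, 0.0349]
orientation: [-180.0, 0.0, -125.1]
force: [-0.1, 0.2, 1.9]
opening: 0.0387
gripper_force: 0.0
```

Emit:
carry_out(deltas=[[[0,0,-0.1,0,-0.1],[0,0,-0.25,0,-0.1],[0,0,-0.4,0,-0.1],[0,0,-0.43,0,-0.1],[0,0,-0.43,0,-0.1]]])

```text
clock: 48.75
tool_pos: [0.5923, -0.2645, 0.1225]
orientation: [-179.8, 0.1, -125.1]
force: [-0.8, 0.2, -0.9]
opening: 0.0395
gripper_force: 0.0
```

Emit:
carry_out(deltas=[[[0,0.15,0,0,-0.1],[0,0.3,0,0,-0.1],[0,0.3,0,0,-0.1],[0,0.3,0,0,-0.1],[0,0.3,0,0,-0.1]]])

```text
clock: 49.25
tool_pos: [0.5428, -0.23, 0.1204]
orientation: [180.0, -0.0, -125.1]
force: [0.5, 0.2, -0.1]
opening: 0.0395
gripper_force: 0.0
```

Emit:
carry_out(deltas=[[[0,0,0.12,0,-0.1],[0,0,0.24,0,-0.1],[0,0,0.36,0,-0.1],[0,0,0.43,0,-0.1],[0,0,0.43,0,-0.1]]])

```text
clock: 49.75
tool_pos: [0.5411, -0.23, 0.0322]
orientation: [179.8, -0.1, -125.2]
force: [0.1, 0.8, 0.9]
opening: 0.0393
gripper_force: 0.0
```

Emit:
carry_out(deltas=[[[0,0,0,0,-0.1],[0,0,0,0,-1],[0,0,0,0,-1],[0,0,0,0,-1],[0,0,0,0,-1]]])

```text
clock: 50.25
tool_pos: [0.5423, -0.2296, 0.0357]
orientation: [-180.0, 0.0, -125.2]
force: [-1.4, 2.4, 5.1]
opening: 0.0216
gripper_force: 30.0
```

Emit:
carry_out(deltas=[[[0,0,-0.015,0,-1],[0,0,-0.03,0,-1],[-0.007,0,-0.03,0,-1],[-0.0125,0,-0.03,0,-1],[-0.0125,0,-0.03,0,-1]]])

```text
clock: 50.75
tool_pos: [0.5439, -0.2277, 0.0409]
orientation: [180.0, -0.0, -125.1]
force: [-0.4, -1.2, 0.2]
opening: 0.0212
gripper_force: 30.0
```

Emit:
carry_out(deltas=[[[0,0,0,0,-1],[0,0,0.01,0,-1],[0,0,0.02,0,-1],[0,0,0.025,0,-1],[0,0,0.027,0,-1]]])

```text
clock: 51.25
tool_pos: [0.5436, -0.2278, 0.0358]
orientation: [180.0, -0.0, -125.1]
force: [-2.6, 1.3, 6.7]
opening: 0.0211
gripper_force: 30.0
```

Emit:
carry_out(deltas=[[[0,0,0,0,-1],[0,0,0,0,-1]]])

```text
clock: 51.45
tool_pos: [0.5436, -0.2278, 0.0358]
orientation: [180.0, -0.0, -125.1]
force: [-1.8, 1.7, 5.2]
opening: 0.0208
gripper_force: 30.0
```

Emit:
carry_out(deltas=[[[0,0,0,0,-0.6],[0,0,0,0,-0.3],[0,0,0,0,-0.1],[0,0,0,0,-0.1],[0,0,0,0,-0.1]]])

```text
clock: 51.95
tool_pos: [0.5439, -0.2278, 0.0354]
orientation: [180.0, -0.0, -125.1]
force: [-0.7, 0.1, -1.1]
opening: 0.0388
gripper_force: 0.0
```

Emit:
carry_out(deltas=[[[0,0,-0.1,0,-0.1],[0,0,-0.25,0,-0.1],[0,0,-0.4,0,-0.1],[0,0,-0.43,0,-0.1],[0,0,-0.43,0,-0.1]]])

```text
clock: 52.45
tool_pos: [0.5446, -0.2279, 0.1229]
orientation: [-179.9, 0.1, -125.2]
force: [0.7, -0.2, -0.1]
opening: 0.0394
gripper_force: 0.0
```

Emit:
carry_out(deltas=[[[0,0.15,0,0,-0.1],[0,0.3,0,0,-0.1],[0,0.3,0,0,-0.1],[0,0.3,0,0,-0.1],[0,0.3,0,0,-0.1]]])

```text
clock: 52.95
tool_pos: [0.4951, -0.1934, 0.1211]
orientation: [180.0, -0.0, -125.1]
force: [0.2, 0.3, -0.3]
opening: 0.0392
gripper_force: 0.0
```

Emit:
carry_out(deltas=[[[0,0,0.12,0,-0.1],[0,0,0.24,0,-0.1],[0,0,0.36,0,-0.1],[0,0,0.43,0,-0.1],[0,0,0.43,0,-0.1]]])

```text
clock: 53.45
tool_pos: [0.4935, -0.1936, 0.033]
orientation: [179.8, -0.1, -125.2]
force: [-0.4, 0.8, -0.1]
opening: 0.0394
gripper_force: 0.0
```

Emit:
carry_out(deltas=[[[0,0,0,0,-0.1],[0,0,0,0,-1],[0,0,0,0,-1],[0,0,0,0,-1],[0,0,0,0,-1]]])

```text
clock: 53.95
tool_pos: [0.4947, -0.193, 0.0362]
orientation: [-180.0, 0.0, -125.2]
force: [-1.9, 4.2, 5.8]
opening: 0.0212
gripper_force: 30.0
```

Emit:
carry_out(deltas=[[[0,0,-0.015,0,-1],[0,0,-0.03,0,-1],[-0.007,0,-0.03,0,-1],[-0.0125,0,-0.03,0,-1],[-0.0125,0,-0.03,0,-1]]])

```text
clock: 54.45
tool_pos: [0.4963, -0.1911, 0.0416]
orientation: [-180.0, 0.0, -125.1]
force: [0.4, -0.5, -0.3]
opening: 0.0213
gripper_force: 30.0
```

Emit:
carry_out(deltas=[[[0,0,0,0,-1],[0,0,0.01,0,-1],[0,0,0.02,0,-1],[0,0,0.025,0,-1],[0,0,0.027,0,-1]]])

```text
clock: 54.95
tool_pos: [0.496, -0.1913, 0.0363]
orientation: [180.0, -0.0, -125.1]
force: [-3.1, 2.3, 6.8]
opening: 0.0208
gripper_force: 30.0
```

Emit:
carry_out(deltas=[[[0,0,0,0,-1],[0,0,0,0,-1]]])

```text
clock: 55.15
tool_pos: [0.496, -0.1913, 0.0364]
orientation: [180.0, -0.0, -125.1]
force: [-1.9, 0.2, 4.2]
opening: 0.0213
gripper_force: 30.0
```

Emit:
carry_out(deltas=[[[0,0,0,0,-0.6],[0,0,0,0,-0.3],[0,0,0,0,-0.1],[0,0,0,0,-0.1],[0,0,0,0,-0.1]]])

```text
clock: 55.65
tool_pos: [0.4963, -0.1912, 0.0361]
orientation: [-180.0, -0.0, -125.1]
force: [-0.5, 0.6, -0.3]
opening: 0.0389
gripper_force: 0.0
```

Emit:
carry_out(deltas=[[[0,0,-0.1,0,-0.1],[0,0,-0.3,0,-0.1],[0,0,-0.5,0,-0.1],[0,0,-0.7,0,-0.1],[0,0,-0.9,0,-0.1]]])

```text
clock: 56.15
tool_pos: [0.4959, -0.1912, 0.2179]
orientation: [-180.0, 0.0, -125.1]
force: [1.1, 0.5, -0.1]
opening: 0.0393
gripper_force: 0.0
```

Emit:
carry_out(deltas=[[[0,0,-0.2,0,-0.1],[0,0,-0.2,0,-0.1],[-0.2,-0.1,-0.2,0,-0.1],[-0.4,-0.2,-0.2,0,-0.1],[-0.6,-0.3,-0.2,0,-0.1]]])

```text
clock: 56.65
tool_pos: [0.6156, -0.127, 0.2564]
orientation: [-180.0, 0.0, -125.2]
force: [-0.1, -0.6, 0.1]
opening: 0.0393
gripper_force: 0.0
```

Emit:
carry_out(deltas=[[[-0.2,-0.1,0,0,-0.1],[-0.4,-0.2,0,0,-0.1],[-0.6,-0.3,0,0,-0.1],[-0.8,-0.4,0,0,-0.1],[-0.8,-0.4,0,0,-0.1]]])

```text
clock: 57.15
tool_pos: [0.7749, -0.0399, 0.2515]
orientation: [179.8, -0.1, -125.0]
force: [0.0, 0.2, -1.0]
opening: 0.0395
gripper_force: 0.0
```

Emit:
carry_out(deltas=[[[0,0,0,0,-0.1],[0,0,0,0,-0.1]]])

```text
clock: 57.35
tool_pos: [0.7714, -0.0433, 0.256]
orientation: [180.0, -0.0, -125.2]
force: [-0.8, -0.0, 1.2]
opening: 0.0391
gripper_force: 0.0
```

```bash
python3 te.py; python3 - <<'E'
from h import *
s=ctrl.snapshot("side");save(s,"fs2.png");print(here())
E
```

```text
220 mid 0.1252 mean 0.1245 len 0.2213 v -0.4578
190 mid 0.1234 mean 0.1229 len 0.1921 v -0.5178
160 mid 0.1232 mean 0.1228 len 0.1624 v -0.5778
130 mid 0.1231 mean 0.1228 len 0.132 v -0.6378
[np.float64(0.771255917708228), np.float64(-0.043607061807364934), np.float64(0.25715808588317557), np.float64(-125.18215715595487)]
```

View pics/fs2.png

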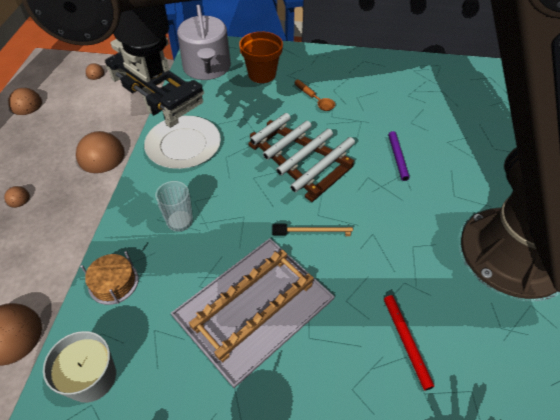

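The side view shows all four tubes seated on the stand in order, around (300,150). The rack is empty, and the tumbler at (175,206), the mallet at (315,230) and the look-alikes have not moved. All four tubes are centred to within about 1.5 mm, and the gripper is clear of everything.

```bash
python3 -c "
from plant import ctrl
print(ctrl.close_job())"
```

```text
the job is handed in; nothing more can be done
None
```

All four tubes are on the chime stand in order from longest to shortest, seated and centred to about 1.5 mm by the top camera. The tumbler, mallet and look-alikes were left where they were, and the job was handed in at about 57 s of robot time.

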